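# Find the service key that opens the balcony watering cabinet

### The job

One of the three keys in the wooden stand turns the lock on the sloping hatch of the small white watering cabinet: try them in turn until you find it, turn the lock clockwise with it as far as it goes, and leave that key pushed fully home in the unlocked lock. Put any key that does not work into the terracotta tray or back in the stand, and do not push about or knock over the two small succulents in loose white pots.

Things in the scene. Friction and masses are not known exactly. Their poses are not given: they have to be found in the camera images.
- key_a: steel service key 110 mm long, 150 g or so, upright in a well of the stand: 26 mm square head (z 0 to 36 mm), round shank 14 mm thick, flat dark handle 50 mm wide (x) x 10 mm thick (y) x 32 mm high (z 78 to 110). Origin at the centre of the head's foot, z up to the handle. A square socket opens in the foot, 26 mm deep, sides parallel to x and y; its size is not known at the start.
- key_b: service key, on the outside exactly like key_a. Of the three sockets, hidden in the stand, one fits the spindle with 1.5 mm to spare all round and turns it, one is wider (goes fully home but spins round the spindle without turning it) and one is too small to go over the spindle (stops more than 12 mm short); any of the keys may be any of these.
- key_c: service key, on the outside exactly like key_a, with a socket of another size. Same origin and axes.
- stand: fixed wooden key stand, 60 (x) x 216 (y) x 32 mm (z), origin under its centre; three wells 37 mm square and 26 mm deep in a row along y, 70 mm apart, the middle one at the centre. One key stands in each, in any order, its foot 6 mm above the table, its handle across the stand (along x).
- tray: open terracotta tray, 180 (x) x 130 (y) x 30 mm high, walls and floor 5 mm thick, 0.9 kg, empty, loose on the table; origin under its centre.
- cabinet: fixed white wedge-shaped steel cabinet, 164 (x, 176 over its foot) x 150 mm (y, 162 over its foot), 45 mm high at its front (-x), 160 mm at its back; its top slopes 35 degrees from level, facing up and towards the front. Origin under its centre.
- lock_face (a point): centre of the lock on the plane of the sloping hatch, 102 mm above the table. z points straight out of the hatch (keys go in along -z), x up the slope. A fixed steel collar, 62 mm outside, 46 mm inside, 24 mm tall, stands round the square spindle, 12 x 12 mm, straight for 18 mm, then a round taper to 24 mm. A key is fully home with its foot on the hatch, its origin here.
- spindle (a joint): turn of the spindle in rad, clockwise looking at the hatch: 0 locked, sides parallel to x and y of lock_face; 1.0 at its stop, unlocked. Starts at 0 to 0.15, has 0.15 N m of friction and stays where it is left; the right key has up to 0.35 rad of play. A flat brass pointer outside the collar turns with it, pointing down the slope (-x of the point) at 0.
- plant_a: bystander: small succulent in a white pot, 90 mm across and about 120 mm high, origin under its centre.
- plant_b: bystander: small red-tipped succulent in a white pot, 84 mm across and about 115 mm high, origin under its centre.

How it is judged:
By the outcome, as a careful person would: the job done as asked, in the order asked, and still so for the second after the job is handed in, with the robot touching nothing.
It also fails if it takes over 72 s, if anything falls off the work surface, if the arm or the gripper's body presses on something with over 40 N, if the wrist force passes 120 N, or if a joint passes its speed limit or range.

### The arm

A 6-joint arm with a two-finger parallel gripper is mounted at the origin on the work surface. World frame = base frame: x ahead of the robot, y to its left, z up, the work surface at z = 0. Lengths are in m, angles in rad, forces in N, time in s.
With the tool pointing down it reaches from about 0.25 to 0.775 m from the base axis. Payload 8.9 kg.
Tool frame: the origin (TCP) lies on the centre line of the jaws, within the pads' length; the fingertips stand 25 mm ahead of it and the grasp point (between the pads) lies 6 mm ahead of it; z points along the fingers, y is the line along which they close (so a half turn about z gives the same grasp; the last joint's range is limited). The gripper opens to 85 mm and grips with 20 to 120 N. Pads are 22 mm wide; open, the fingers measure 114 mm over their backs; the gripper's body (76 mm by 85 mm) begins 54 mm behind the grasp point. The pads swing forward as they close: fully open they stand 13 mm farther back than shut.
Start: joints at [-1.379, 0.291, -0.153, 1.127, 0, 1.431], TCP at [0.171, -0.497, 0.256] pointing down, gripper open.
Joint ranges: [-2.52, 2.52], [-0.91, 1.74], [-1.3, 1.37], [-1.96, 2.02], [-1.52, 1.47], [-3.14, 3.14]. Speed limits (rad/s): [2.22, 2.22, 2.79, 3.14, 3.14, 3.14].

### API

Orientations are given as a rotation vector (axis times angle).
In Python, from rig import r, optics, read_state, hand_in gives the robot as it stands (r), with the cameras (optics), the readings as plain functions and the job as plain functions.
- The arm moves only by the shell command python3 jog.py 'ROWS' [OPENING] [FORCE]. ROWS is rows parted by semicolons, their numbers by spaces, 1 to 10 of them, each of 6 numbers: dx, dy, dz in m, then a rotation vector rx, ry, rz in rad; each row shifts and turns the commanded pose from where the row before left it, along the tool's axes as they then stand; what a row does not reach is not made up. A row lasts 1/12 s, in which the tool goes at most 0.0417 m and 0.125 rad, less where a joint would pass 70% of its speed; a pose out of reach is approached as far as the arm can. OPENING is the opening from 0.0 (shut) to 1.0 (fully open), set as the command begins (- or left out keeps the last). The fingers move at their own pace and stop on an object; FORCE is the grip in N (left out, the last holds). Time passes only in rows, so rows that do not move let the fingers close. It prints the time, the measured TCP pose, the force, the opening and the grip force at its end.
- read_state(): the state, without advancing time (a new reading comes with each control period).
- optics.snapshot(name): name is "scene" or "side" or "wrist"; returns the picture (420x560x3 uint8, red, green, blue); there is no depth.
- optics.camera_info(name): a dict with "vfov" (degrees; the focal length in pixels is half the picture's height over the tangent of half this angle, whatever the lens; pixels are square), "cx", "cy" (the principal point, pixels), "R" (3x3) and "t" (3): a world point X has camera coordinates R X + t. Camera axes: x right, y down, z forward; pixel columns grow to the right and rows downward; lengths in m; the calibration is good to about 2 mm. The wrist camera is an equidistant fisheye: a pixel r from the principal point sees the ray r / f radians off the axis. A picture is of the moment at which its call begins: read the wrist's pose just before it. camera_info takes no time and is no camera call; for the wrist camera it gives the pose at the moment of the call.
- hand_in(): hands the job in; it is judged then, once.
The state is a dict: "clock": time; "joint_positions": joint angles; "qvel": joint speeds; "joint_torque": joint torques, N m; "eef_pos": TCP position; "tcp_rot": TCP orientation; "ft_force": force on the tool from outside, world axes, zero at the start; "wrist_torque": the same for the moment, N m; "finger_gap": opening from 0.0 (shut) to 1.0 (fully open); "gripper_force": force on a finger pad.
Only numpy, scipy, OpenCV 4.12 (cv2) and the standard library are available. Lean on these libraries where they do the work, as an engineer would, in place of code of your own. Each camera call takes 0.05 s, during which the arm holds its last target. There are 200 camera calls.

## Working session

There is one attempt and no reset: what is moved stays moved. The work goes in short steps, Python scripts to look and compute and a shell command to move; the robot and the scene stay as the last step left them, time stands still between calls to the robot, and variables do not carry over. Pictures are saved under pics/ and viewed, at most 10 in all, crops included, and the job is handed in when it is done.

```bash
ls; mkdir -p pics; python3 - <<'E'
from rig import r, optics, read_state, hand_in
import cv2,numpy as np
for n in("scene","side","wrist"):
    i=optics.camera_info(n);print(n,i)
    p=optics.snapshot(n);cv2.imwrite(f"pics/{n}0.png",p[:,:,::-1])
a=[cv2.imread(f"pics/{n}0.png") for n in("scene","side","wrist")]
s=read_state();print(s)
E
```

```text
jog.py
pics
rig.py
scene {'vfov': 50.76088902052704, 'cx': 272.1905596006566, 'cy': 213.229665510418, 'R': array([[-0.10387016,  0.99450095,  0.01337354],
       [ 0.8618362 ,  0.09670931, -0.49788119],
       [-0.49643666, -0.0401892 , -0.86714213]]), 't': array([ 0.00547874, -0.38842411,  1.26902779])}
side {'vfov': 44.130544587134274, 'cx': 281.1316011944654, 'cy': 215.84182114112994, 'R': array([[-0.77374868, -0.63339118, -0.01133959],
       [-0.44126237,  0.55171542, -0.70774121],
       [ 0.45453327, -0.54261009, -0.70638077]]), 't': array([0.43823607, 0.27910209, 1.09074209])}
wrist {'vfov': 65.70646984690485, 'cx': 277.8382683983716, 'cy': 210.86741952794384, 'R': array([[ 3.24856228e-01, -9.45763254e-01, -5.46079284e-04],
       [-9.07297745e-01, -3.11806763e-01,  2.82112291e-01],
       [-2.66981709e-01, -9.11504782e-02, -9.59381237e-01]]), 't': array([-0.52593399, -0.03593816,  0.37827965])}
{'clock': 0.15, 'joint_positions': array([-1.37928626e+00,  2.91119805e-01, -1.53928011e-01,  1.12670295e+00,
       -1.03311208e-05,  1.43152157e+00]), 'qvel': array([-0.00160557,  0.00034956,  0.00210331, -0.00116013, -0.00033262,
        0.00169862]), 'joint_torque': array([-8.21731719e-04, -5.37373209e+01,  3.31519282e+01,  1.15601864e-02,
       -1.61703392e-04, -2.26233453e-06]), 'eef_pos': array([ 0.17046837, -0.49623921,  0.25588967]), 'tcp_rot': array([-3.09778110e+00, -5.17072885e-01,  5.53576772e-05]), 'ft_force': array([-0.34197971,  0.38664609, -0.09390322]), 'wrist_torque': array([ 0.06272653,  0.00980708, -0.01512801]), 'gripper_force': 0.0, 'finger_gap': 0.9979438657040729}
```

View pics/scene0.png

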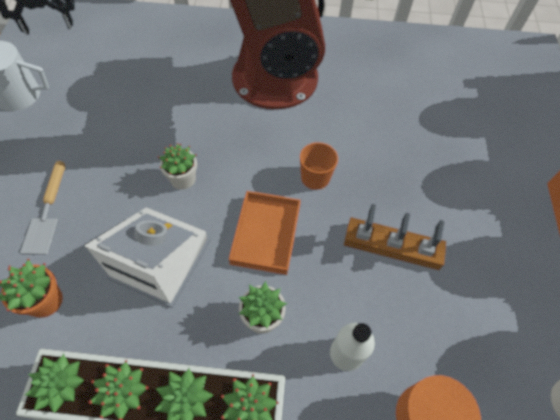

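View pics/side0.png

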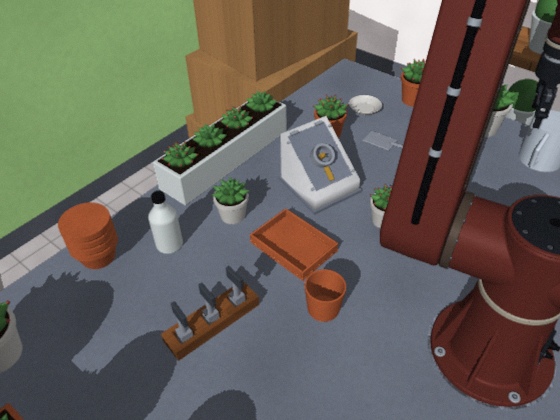

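The scene view shows the stand with keys at about (370,220), (403,230), (438,238). The cabinet collar is at (152,230), the tray at (265,232), and the plants at (180,165) and (263,308). The side view shows the keys at (183,325), (210,308), (237,292), the collar at (324,155) and the pointer at (328,173). I'll zoom in on the stand and lock.

```bash
python3 - <<'E'
import cv2,numpy as np
A=cv2.imread("pics/scene0.png");B=cv2.imread("pics/side0.png")
def c(I,x,y,w=100,h=75):return cv2.resize(I[y:y+h,x:x+w],(400,300),interpolation=cv2.INTER_CUBIC)
m=np.vstack([np.hstack([c(A,340,195,110,82.5.__int__()),c(A,85,200,133,100)]),np.hstack([c(B,160,270,110,82),c(B,275,115,100,75)])])
cv2.imwrite("pics/m0.png",m)
E
```

```text
(no output)
```

View pics/m0.png

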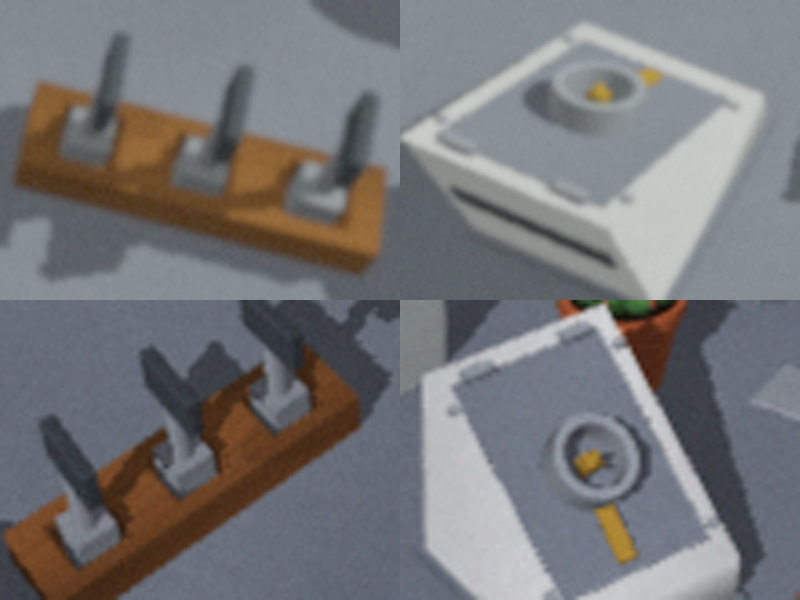

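The zoom shows three handles lying across the stand, the collar ring, and the brass pointer pointing down the slope. Next I'll get rough positions by triangulation.

```bash
cat > h.py <<'E'
import cv2,numpy as np,json
from scipy.spatial.transform import Rotation as Ro
from rig import r, optics, read_state, hand_in
def ray(i,p,fish=False):
    f=210/np.tan(np.radians(i["vfov"]/2)); d=np.array([(p[0]-i["cx"])/f,(p[1]-i["cy"])/f])
    if fish:
        a=np.hypot(*d); v=np.r_[d/a*np.sin(a),np.cos(a)] if a>0 else np.array([0,0,1.])
    else: v=np.r_[d,1]
    R=i["R"]; v=R.T@v; return -R.T@i["t"],v/np.linalg.norm(v)
def plane(i,p,z,fish=False):
    o,v=ray(i,p,fish); return o+v*(z-o[2])/v[2]
def tri(rs):
    A=sum(np.eye(3)-np.outer(v,v) for o,v in rs);b=sum((np.eye(3)-np.outer(v,v))@o for o,v in rs)
    x=np.linalg.solve(A,b);return x,[round(1e3*np.linalg.norm(np.cross(x-o,v)),1) for o,v in rs]
def proj(i,X,fish=False):
    c=i["R"]@X+i["t"];f=210/np.tan(np.radians(i["vfov"]/2))
    if fish:
        h=np.hypot(c[0],c[1]);q=c[:2]/h*np.arctan2(h,c[2])
    else:q=c[:2]/c[2]
    return q*f+[i["cx"],i["cy"]]
E
cat > a.py <<'E'
from h import *
S=optics.camera_info("scene");D=optics.camera_info("side");np.set_printoptions(precision=4,suppress=True)
def t(n,a,b,ka=None,kb=None):
    x,e=tri([ray(S,a),ray(D,b)]);print(n,x,e)
sA=lambda x,y:(340+x/400*110,195+y/300*82); sL=lambda x,y:(85+x/3.0075,200+y/3)
dA=lambda x,y:(160+x/400*110,270+(y-300)/300*82); dL=lambda x,y:(275+x/4,115+(y-300)/4)
t("k1 tip-x",sA(122,36),dA(300,338)) 
t("k2 tip",sA(243,70),dA(200,405))
t("k3 tip",sA(370,96),dA(97,475))
for n,p in (("k1",(77,130)),):pass
t("pointer end",sL(660,75) if 0 else sL(260,75),dL(225,560))
t("collar rim c",sL(200,83),dL(194,460))
t("collar base c",sL(195,105),dL(196,462))
t("spindle top",sL(200,90),dL(187,462))
for n,a,b in(("hatchplate TL back",(105,133),(35,408)),("top corner back L",(4,133),(205,305)),):pass
t("cab corner1 (scene left)",sL(4,133),dL(205,308))
t("cab corner2 (scene top; side right)",sL(365,97),dL(22,375))
for n,p in(("plantA pot",(182,180)),("plantB",(263,318))):print(n,plane(S,p,.04))
for p in((245,193),(300,199),(287,271),(231,263)):print("tray",plane(S,p,.03))
for p in((208,238),(131,210)):print("cab",plane(S,p,.1))
for p in(sA(40,83),sA(387,168)):print("stand back top",plane(S,p,.032))
for p in(dA(8,540),dA(305,347),dA(360,400)):print("stand side",plane(D,p,.032))
E
python3 a.py
```

```text
k1 tip-x [0.4641 0.2542 0.1109] [np.float64(2.3), np.float64(2.3)]
k2 tip [0.4777 0.3233 0.1089] [np.float64(2.7), np.float64(2.7)]
k3 tip [0.4879 0.393  0.1114] [np.float64(3.5), np.float64(3.5)]
pointer end [ 0.5341 -0.1707  0.0622] [np.float64(1.6), np.float64(1.6)]
collar rim c [ 0.5741 -0.1903  0.1167] [np.float64(1.2), np.float64(1.2)]
collar base c [ 0.5816 -0.1981  0.1036] [np.float64(3.0), np.float64(3.0)]
spindle top [ 0.5784 -0.1894  0.114 ] [np.float64(1.8), np.float64(1.8)]
cab corner1 (scene left) [ 0.6404 -0.2903  0.1546] [np.float64(0.4), np.float64(0.4)]
cab corner2 (scene top; side right) [ 0.6237 -0.0624  0.2307] [np.float64(6.8), np.float64(6.8)]
plantA pot [ 0.403  -0.1773  0.04  ]
plantB [0.7099 0.0497 0.04  ]
tray [ 0.416  -0.0266  0.03  ]
tray [0.418  0.1029 0.03  ]
tray [0.6006 0.0885 0.03  ]
tray [ 0.5954 -0.0325  0.03  ]
cab [ 0.5756 -0.0779  0.1   ]
cab [ 0.5286 -0.2499  0.1   ]
stand back top [0.456  0.2218 0.032 ]
stand back top [0.4917 0.4332 0.032 ]
stand side [0.5416 0.4229 0.032 ]
stand side [0.5014 0.2129 0.032 ]
stand side [0.448  0.2217 0.032 ]
```

```bash
cat >> h.py <<'E'
def pose():
    s=read_state();return np.array(s["eef_pos"]),Ro.from_rotvec(s["tcp_rot"]),s
def down(yaw,tilt=0,ty=0):
    # tool x at given yaw; z down; then tilted so z leans 'tilt' toward heading ty
    return Ro.from_rotvec(tilt*np.array([np.sin(ty),-np.cos(ty),0]))*Ro.from_euler("z",yaw)*Ro.from_euler("x",np.pi)
def rows(pt,Rt,p=None,R=None,step=.036,ang=.11):
    if p is None:p,R,_=pose()
    w=(R.inv()*Rt).as_rotvec();d=R.inv().apply(pt-p)
    n=max(1,int(np.ceil(max(np.linalg.norm(d)/step,np.linalg.norm(w)/ang))))
    M=sum((Ro.from_rotvec(w*k/n).as_matrix() for k in range(n)))
    dd=np.linalg.solve(M,d)
    print(n,"rows:"," ".join(f"{v:.4f}" for v in np.r_[dd,w/n]))
E
python3 - <<'E'
from h import *
i=optics.camera_info("wrist");p,R,s=pose()
print("cam in tool",R.inv().apply(-i["R"].T@i["t"]-p),"axes",R.inv().as_matrix()@i["R"].T)
yaw=-.5;n=np.array([-np.sin(.611)*np.cos(yaw),-np.sin(.611)*np.sin(yaw),np.cos(.611)])
Rt=down(2.64,.611,yaw);print(Rt.as_matrix())
rows(np.array([.579,-.195,.102])+.26*n,Rt)
E
```

```text
cam in tool [ 0.07223182  0.00135607 -0.11694261] axes [[ 7.49401744e-05 -9.59339974e-01 -2.82253092e-01]
 [ 9.99999832e-01 -9.02541918e-05  5.72268720e-04]
 [-5.74474784e-04 -2.82253088e-01  9.59339807e-01]]
[[-0.71804124  0.48056974  0.50345755]
 [ 0.39408254  0.87695604 -0.27504011]
 [-0.57368609  0.00091368 -0.81907474]]
22 rows: 0.0223 0.0133 -0.0077 -0.0319 -0.0141 -0.1010
```

```bash
A='.0223 .0133 -.0077 -.0319 -.0141 -.101'
python3 jog.py '.0223 .0133 -.0077 -.0319 -.0141 -.101;.0223 .0133 -.0077 -.0319 -.0141 -.101;.0223 .0133 -.0077 -.0319 -.0141 -.101;.0223 .0133 -.0077 -.0319 -.0141 -.101;.0223 .0133 -.0077 -.0319 -.0141 -.101;.0223 .0133 -.0077 -.0319 -.0141 -.101;.0223 .0133 -.0077 -.0319 -.0141 -.101;.0223 .0133 -.0077 -.0319 -.0141 -.101'
python3 jog.py '.0223 .0133 -.0077 -.0319 -.0141 -.101;.0223 .0133 -.0077 -.0319 -.0141 -.101;.0223 .0133 -.0077 -.0319 -.0141 -.101;.0223 .0133 -.0077 -.0319 -.0141 -.101;.0223 .0133 -.0077 -.0319 -.0141 -.101;.0223 .0133 -.0077 -.0319 -.0141 -.101;.0223 .0133 -.0077 -.0319 -.0141 -.101;.0223 .0133 -.0077 -.0319 -.0141 -.101'
python3 jog.py '.0223 .0133 -.0077 -.0319 -.0141 -.101;.0223 .0133 -.0077 -.0319 -.0141 -.101;.0223 .0133 -.0077 -.0319 -.0141 -.101;.0223 .0133 -.0077 -.0319 -.0141 -.101;.0223 .0133 -.0077 -.0319 -.0141 -.101;.0223 .0133 -.0077 -.0319 -.0141 -.101;0 0 0 0 0 0;0 0 0 0 0 0'
cat > snap.py <<'E'
import sys,pickle
from h import *
i=optics.camera_info("wrist");P=optics.snapshot("wrist");n=sys.argv[1]
cv2.imwrite(f"pics/{n}.png",P[:,:,::-1]);pickle.dump(i,open(f"pics/{n}.pkl","wb"))
p,R,s=pose();print(p,R.as_matrix(),s["joint_positions"],s["clock"])
E
python3 snap.py w1
python3 jog.py '0.02 0.0 .03 0 0 0;0.02 0 .03 0 0 0;0 0 0 0 0 0;0 0 0 0 0 0'
python3 snap.py w2
python3 -c "
import cv2,numpy as np
a=cv2.imread('pics/w1.png');b=cv2.imread('pics/w2.png')
cv2.imwrite('pics/m1.png',np.hstack([a[:,80:480],b[:,80:480]]))"
```

```text
clock: 0.82
eef_pos: [0.3706, -0.4594, 0.3142]
tcp_rot: [2.414, 1.563, -0.098]
ft_force: [0.2, -0.6, 0.6]
finger_gap: 1.001
gripper_force: 0.0
clock: 1.48
eef_pos: [0.4764, -0.2786, 0.3358]
tcp_rot: [1.445, 2.226, -0.168]
ft_force: [0.3, -0.4, 1.3]
finger_gap: 0.995
gripper_force: 0.0
clock: 2.15
eef_pos: [0.4475, -0.1231, 0.3142]
tcp_rot: [0.629, 2.463, -0.199]
ft_force: [-0.0, -0.9, -0.6]
finger_gap: 1.001
gripper_force: 0.0
[ 0.44836835 -0.12402674  0.31490536] [[-7.17248097e-01  4.80787089e-01  5.04379761e-01]
 [ 3.93399839e-01  8.76837352e-01 -2.76392519e-01]
 [-5.75144969e-01  1.80908277e-04 -8.18051485e-01]] [-0.38330113 -0.28860693 -0.78026196  0.4696389  -0.06775796  0.09698765] 2.2
clock: 2.53
eef_pos: [0.4492, -0.1252, 0.2412]
tcp_rot: [0.633, 2.466, -0.199]
ft_force: [-0.1, 0.2, 0.3]
finger_gap: 1.006
gripper_force: 0.0
[ 0.4505565 -0.1256716  0.2434089] [[-7.17515542e-01  4.81419231e-01  5.03395442e-01]
 [ 3.94056583e-01  8.76490456e-01 -2.76557209e-01]
 [-5.74361259e-01 -6.78076093e-05 -8.18601942e-01]] [-0.38517498 -0.20178824 -0.92799624  0.23599711 -0.0672088   0.09596278] 2.5833
```

View pics/m1.png

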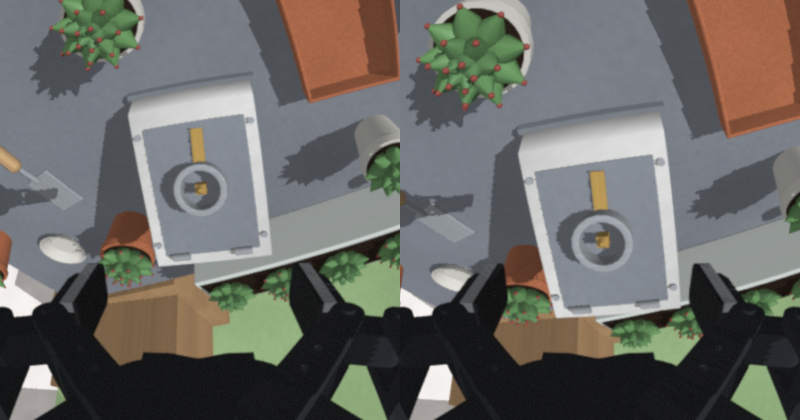

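The wrist views clearly show the hatch with its 4 screws, the collar at (280,190) in w1 and (282,242) in w2, and the pointer just above the collar. I'll measure from these.

```bash
python3 - <<'E'
import cv2,numpy as np
o=[]
for n,cx,cy in(("w1",280,190),("w2",282,238)):
    a=cv2.imread(f"pics/{n}.png");o.append(cv2.resize(a[cy-85:cy+85,cx-80:cx+80] ,(400,425),interpolation=cv2.INTER_CUBIC))
cv2.imwrite("pics/m2.png",np.hstack(o))
for n,c in(("w1",(280,190)),("w2",(282,242))):
    a=cv2.imread(f"pics/{n}.png");h=cv2.cvtColor(a,cv2.COLOR_BGR2HSV);g=cv2.cvtColor(a,cv2.COLOR_BGR2GRAY)
    m=((h[:,:,0]>12)&(h[:,:,0]<32)&(h[:,:,1]>120)&(h[:,:,2]>100)).astype(np.uint8);m[c[1]+50:]=0
    k,_,st,ce=cv2.connectedComponentsWithStats(m)
    print(n,[(st[j].tolist(),ce[j].round(1).tolist()) for j in range(1,k) if st[j,4]>15])
    H=cv2.HoughCircles(cv2.resize(g,None,fx=2,fy=2)[2*c[1]-100:2*c[1]+100,2*c[0]-100:2*c[0]+100],cv2.HOUGH_GRADIENT,1,5,param1=80,param2=25,minRadius=20,maxRadius=80)
    print(None if H is None else [( (x/2+c[0]-50).round(1),(y/2+c[1]-50).round(1),rr/2) for x,y,rr in H[0][:8]])
    # row profile
    print(g[c[1],c[0]-70:c[0]+75:2].tolist())
E
```

```text
w1 [([271, 129, 13, 33, 338], [277.1, 144.5]), ([276, 183, 11, 11, 96], [281.1, 187.9])]
[(np.float32(280.2), np.float32(190.2), np.float32(19.65)), (np.float32(283.2), np.float32(188.8), np.float32(23.15)), (np.float32(278.8), np.float32(188.2), np.float32(28.5)), (np.float32(281.8), np.float32(186.8), np.float32(22.6)), (np.float32(276.2), np.float32(190.2), np.float32(23.15)), (np.float32(279.2), np.float32(193.8), np.float32(23.3)), (np.float32(282.8), np.float32(192.2), np.float32(23.25)), (np.float32(279.2), np.float32(185.2), np.float32(23.95))]
[79, 79, 81, 80, 79, 83, 165, 206, 207, 210, 210, 186, 136, 138, 134, 104, 83, 84, 83, 83, 83, 89, 143, 164, 171, 149, 132, 100, 84, 82, 86, 84, 86, 93, 122, 150, 149, 150, 127, 88, 86, 83, 84, 84, 83, 125, 158, 164, 159, 136, 138, 134, 133, 132, 135, 134, 135, 137, 136, 134, 136, 137, 187, 213, 211, 212, 211, 204, 142, 120, 121, 122, 121]
w2 [([271, 172, 16, 38, 464], [278.4, 189.9]), ([277, 234, 12, 13, 129], [282.8, 240.7])]
[(np.float32(279.2), np.float32(242.2), np.float32(27.75)), (np.float32(282.2), np.float32(241.2), np.float32(23.85)), (np.float32(282.2), np.float32(244.8), np.float32(29.7)), (np.float32(281.8), np.float32(247.8), np.float32(32.75)), (np.float32(284.8), np.float32(244.2), np.float32(20.15)), (np.float32(276.2), np.float32(242.2), np.float32(25.2)), (np.float32(282.8), np.float32(236.8), np.float32(28.2)), (np.float32(278.8), np.float32(238.2), np.float32(28.6))]
[84, 83, 119, 203, 211, 211, 213, 212, 175, 141, 139, 138, 132, 110, 85, 84, 85, 84, 84, 90, 143, 166, 168, 162, 138, 131, 104, 94, 96, 95, 91, 97, 98, 97, 110, 135, 148, 150, 133, 98, 84, 85, 84, 84, 85, 83, 99, 149, 159, 163, 158, 139, 139, 136, 134, 134, 132, 135, 137, 135, 135, 135, 136, 135, 135, 161, 211, 215, 213, 211, 211, 209, 163]
```

View pics/m2.png

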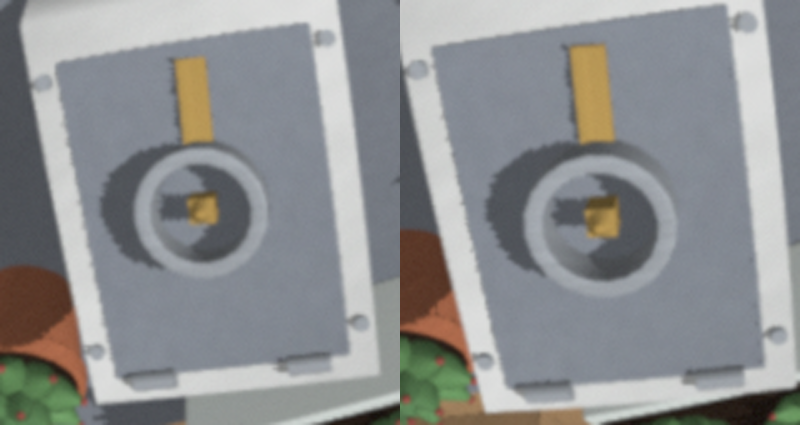

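```bash
cat > b.py <<'E'
from h import *
import pickle
np.set_printoptions(precision=4,suppress=True)
S=optics.camera_info("scene");D=optics.camera_info("side");W=[pickle.load(open(f"pics/w{k}.pkl","rb")) for k in(1,2)]
f1=lambda p:(200+p[0]/2.5,105+p[1]/2.5);f2=lambda p:(202+p[0]/2.5,153+p[1]/2.5)
sL=lambda x,y:(85+x/3.0075,200+y/3);dL=lambda x,y:(275+x/4,115+(y-300)/4)
def T(n,a,b,s=None,d=None):
    L=[ray(W[0],f1(a),1),ray(W[1],f2(b),1)]
    if s:L+=[ray(S,sL(*s))]
    if d:L+=[ray(D,dL(*d))]
    x,e=tri(L);print(n,x,[float(k) for k in e]);return x
q=[T("sc",a,b) for a,b in(((41,83),(18,70)),((325,38),(345,22)),((96,352),(84,361)),((359,322),(378,334)))]
print(np.linalg.norm(q[0]-q[1]),np.linalg.norm(q[0]-q[2]))
T("rim",(200.5,210),(199.5,226));T("rim4",(200.5,210),(199.5,226),(200,83),(194,460))
a=T("tip",(191,59),(188,46),(262,72),(228,562));b=T("proot",(198,143),(199,143))
# corners of panel with scene/side
c1=T("TL(down,left)",(57,63),(33,45))
c2=T("TR",(307,23),(326,5))
# plane at 35deg through z=.102 : use plane intersection iteratively
def pl(o,v,P,n):return o+v*((P-o)@n)/(v@n)
for it in range(3):
    if it==0:yaw=-.5;P=np.array([.58,-.195,.102])
    n=np.array([-np.sin(.6109)*np.cos(yaw),-np.sin(.6109)*np.sin(yaw),np.cos(.6109)])
    X=[[pl(*ray(w,f(p),1),P,n) for p in ps] for w,f,ps in((W[0],f1,((41,83),(325,38),(96,352),(359,322),(191,59),(198,143))),(W[1],f2,((18,70),(345,22),(84,361),(378,334),(188,46),(199,143))))]
    rim=[pl(*ray(w,f(p),1),P+.024*n,n)-.024*n for w,f,p in((W[0],f1,(200.5,210)),(W[1],f2,(199.5,226)))]
    Xm=np.mean(X,0);ux=Xm[2]-Xm[0]+Xm[3]-Xm[1];uy=Xm[0]-Xm[1]+Xm[2]-Xm[3]
    yaw=np.arctan2(ux[1],ux[0]);P2=np.mean(rim,0);P=P2
    print("yaw",yaw,"from y",np.arctan2(-uy[0],uy[1]),"rim",rim)
lx=np.array([np.cos(.6109)*np.cos(yaw),np.cos(.6109)*np.sin(yaw),np.sin(.6109)]);ly=np.cross(n,lx)
for x in X:
    print(np.array([[(k-P)@lx,(k-P)@ly] for k in x]).round(4).tolist())
E
python3 b.py
```

```text
sc [ 0.5165 -0.2458  0.0617] [0.5, 0.5]
sc [ 0.558  -0.1156  0.0608] [0.0, 0.0]
sc [ 0.6258 -0.2798  0.1428] [0.0, 0.0]
sc [ 0.6657 -0.1494  0.1428] [0.5, 0.5]
0.13658655594305955 0.14022747496490895
rim [ 0.575  -0.1906  0.1228] [0.1, 0.1]
rim4 [ 0.5753 -0.1902  0.1204] [1.8, 2.1, 0.1, 3.9]
tip [ 0.5334 -0.1715  0.066 ] [3.5, 2.9, 4.1, 4.1]
proot [ 0.5666 -0.1866  0.0888] [0.4, 0.4]
TL(down,left) [ 0.5156 -0.238   0.0516] [0.2, 0.2]
TR [ 0.5479 -0.1198  0.0587] [0.3, 0.3]
yaw -0.30452769591424406 from y 2.7483790934538876 rim [array([ 0.585 , -0.196 ,  0.1054]), array([ 0.5845, -0.1959,  0.1051])]
yaw -0.3030420421257775 from y 2.8391442540072176 rim [array([ 0.5859, -0.1935,  0.1055]), array([ 0.5854, -0.1934,  0.1052])]
yaw -0.3030422712371811 from y 2.8398338043680034 rim [array([ 0.5859, -0.1934,  0.1055]), array([ 0.5854, -0.1934,  0.1052])]
[[-0.0666, -0.069], [-0.0664, 0.0656], [0.0716, -0.0685], [0.0711, 0.0652], [-0.0656, 0.0037], [-0.0264, 0.0006]]
[[-0.0672, -0.0676], [-0.0674, 0.0655], [0.0703, -0.0682], [0.07, 0.0661], [-0.0664, 0.0035], [-0.0266, 0.0015]]
```

```bash
python3 - <<'E'
from h import *
p,R,s=pose();Rt=down(2.97)
rows(np.array([.49,.25,.29]),Rt)
rows(np.array([.5126,.389,.29]),Rt,np.array([.49,.25,.29]),Rt)
E
```

```text
11 rows: 0.0065 0.0333 -0.0074 -0.0092 0.0551 -0.0291
4 rows: 0.0004 0.0352 0.0000 0.0000 0.0000 0.0000
```

```bash
python3 jog.py '.0065 .0333 -.0074 -.0092 .0551 -.0291;.0065 .0333 -.0074 -.0092 .0551 -.0291;.0065 .0333 -.0074 -.0092 .0551 -.0291;.0065 .0333 -.0074 -.0092 .0551 -.0291;.0065 .0333 -.0074 -.0092 .0551 -.0291;.0065 .0333 -.0074 -.0092 .0551 -.0291;.0065 .0333 -.0074 -.0092 .0551 -.0291;.0065 .0333 -.0074 -.0092 .0551 -.0291;.0065 .0333 -.0074 -.0092 .0551 -.0291;.0065 .0333 -.0074 -.0092 .0551 -.0291' >/dev/null
python3 jog.py '.0065 .0333 -.0074 -.0092 .0551 -.0291;0 0 0 0 0 0;0 0 0 0 0 0;0 0 0 0 0 0'
python3 snap.py w3
python3 jog.py '0 .035 0 0 0 0;0 .035 0 0 0 0;0 .035 0 0 0 0;0 .035 0 0 0 0;0 0 0 0 0 0;0 0 0 0 0 0;0 0 0 0 0 0'
python3 snap.py w4
python3 -c "
import cv2,numpy as np
a=cv2.imread('pics/w3.png');b=cv2.imread('pics/w4.png')
cv2.imwrite('pics/m3.png',np.hstack([a[:,80:480],b[:,80:480]]))"
```

```text
clock: 3.75
eef_pos: [0.4899, 0.2509, 0.2904]
tcp_rot: [0.268, 3.127, 0.001]
ft_force: [-0.5, 0.1, -0.3]
finger_gap: 1.001
gripper_force: 0.0
[0.4894355  0.25041773 0.29010751] [[-9.85358812e-01  1.70478652e-01  2.24527629e-03]
 [ 1.70478943e-01  9.85361318e-01 -6.21998811e-05]
 [-2.22301216e-03  3.21483129e-04 -9.99997477e-01]] [ 3.40373822e-01  3.21135142e-01 -2.13977071e-02  1.22616778e+00
 -8.08193454e-04  5.11688753e-01] 3.8
clock: 4.38
eef_pos: [0.5127, 0.3878, 0.2893]
tcp_rot: [0.269, 3.129, -0.001]
ft_force: [0.5, -0.5, 0.0]
finger_gap: 0.997
gripper_force: 0.0
[0.51276219 0.38751838 0.28951313] [[-9.85292416e-01  1.70875175e-01  7.27260162e-04]
 [ 1.70874969e-01  9.85292663e-01 -3.37163529e-04]
 [-7.74176978e-04 -2.07934111e-04 -9.99999679e-01]] [ 5.33810177e-01  5.12232678e-01  2.70109421e-01  1.32821854e+00
 -6.60297995e-04  7.05527789e-01] 4.4333
```

View pics/m3.png

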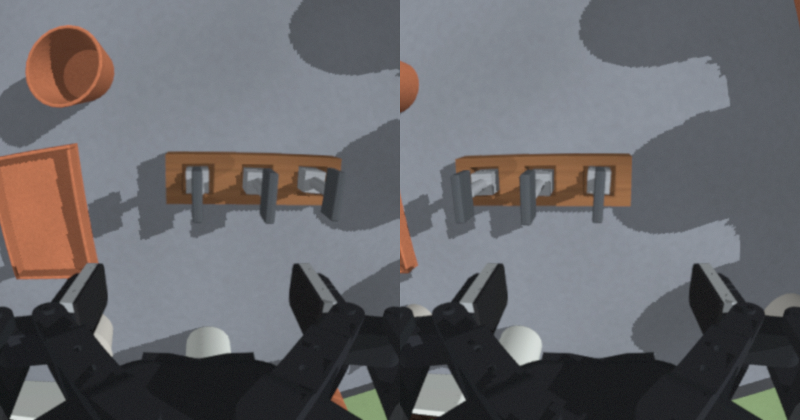

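The wrist views show the stand aligned with the image, with handles at w3 (277,195), (348,195), (412,195) and w4 (141,195), (207,195), (279,195). I'll zoom for exact corners.

```bash
python3 - <<'E'
import cv2,numpy as np
a=cv2.imread("pics/w3.png")[145:235,240:440];b=cv2.imread("pics/w4.png")[145:235,120:320]
cv2.imwrite("pics/m4.png",np.vstack([cv2.resize(k,(667,300),interpolation=cv2.INTER_CUBIC) for k in(a,b)]))
E
```

```text
(no output)
```

View pics/m4.png

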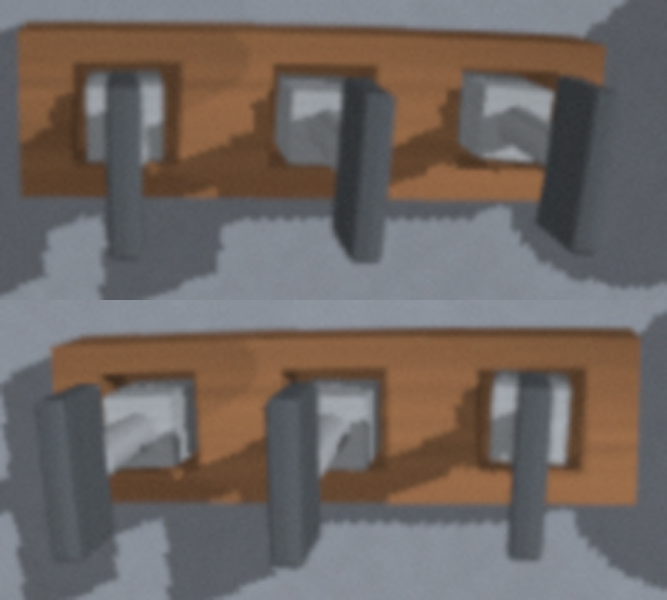

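```bash
python3 - <<'E'
from h import *
import pickle
np.set_printoptions(precision=4,suppress=True)
A,B=[pickle.load(open(f"pics/w{k}.pkl","rb")) for k in(3,4)]
fa=lambda p:(240+p[0]/3.335,145+p[1]/3.333);fb=lambda p:(120+p[0]/3.335,145+p[1]/3.333)
K=[((124,173),(60,181)),((376,178),(286,183)),((592,168),(530,173))]
X=[]
for a,b in K:
    x,e=tri([ray(A,fa(a),1),ray(B,fb(b),1)]);pa=plane(A,fa(a),.116,1);pb=plane(B,fb(b),.116,1);X.append((pa+pb)/2)
    print(x,e[0],"plane",pa,pb)
print("yaw",np.arctan2(-(X[2]-X[0])[0],(X[2]-X[0])[1]),np.linalg.norm(X[2]-X[0]))
# handle direction
print("k1 dir",plane(A,fa((124,258)),.116,1)-plane(A,fa((124,88)),.116,1),"k3",plane(B,fb((526,258)),.116,1)-plane(B,fb((532,88)),.116,1))
for n,ps,f,i in(("w3 top",((20,25),(20,195),(605,42)),fa,A),("w4",((637,35),(637,203),(53,45)),fb,B)):
    for p in ps:print(n,plane(i,f(p),.032,1))
E
```

```text
[0.4928 0.2487 0.112 ] 0.1 plane [0.4917 0.2489 0.116 ] [0.4922 0.2507 0.116 ]
[0.5054 0.319  0.1146] 0.0 plane [0.505  0.3187 0.116 ] [0.5052 0.3194 0.116 ]
[0.5149 0.3872 0.1108] 0.5 plane [0.5127 0.3851 0.116 ] [0.5142 0.3874 0.116 ]
yaw -0.1564718836087362 0.13808680469317344
k1 dir [ 0.0479 -0.0083  0.    ] k3 [ 0.0475 -0.0099  0.    ]
w3 top [0.4539 0.2186 0.032 ]
w3 top [0.5141 0.2069 0.032 ]
w3 top [0.4921 0.4295 0.032 ]
w4 [0.4923 0.429  0.032 ]
w4 [0.5522 0.42   0.032 ]
w4 [0.4556 0.2189 0.032 ]
```

```bash
python3 jog.py '-.002 0 .03 0 0 0;0 0 .035 0 0 0;0 0 .035 0 0 0;0 0 .035 0 0 0;0 0 .03 0 0 0;0 0 .0115 0 0 0;0 0 0 0 0 0;0 0 0 0 0 0' .5
python3 jog.py '0 0 0 0 0 0;0 0 0 0 0 0;0 0 0 0 0 0;0 0 0 0 0 0;0 0 0 0 0 0;0 0 0 0 0 0' 0 90
```

```text
clock: 5.1
eef_pos: [0.5152, 0.388, 0.1136]
tcp_rot: [0.269, 3.129, 0.0]
ft_force: [1.0, 0.2, 1.4]
finger_gap: 0.502
gripper_force: 0.0
clock: 5.6
eef_pos: [0.5158, 0.3889, 0.1145]
tcp_rot: [0.267, 3.127, 0.002]
ft_force: [0.2, -0.8, 8.0]
finger_gap: 0.095
gripper_force: 88.3
```

```bash
cat >> h.py <<'E'
yaw=-.304;cy,sy=np.cos(yaw),np.sin(yaw);t=.6109
N=np.array([-np.sin(t)*cy,-np.sin(t)*sy,np.cos(t)]);LX=np.array([np.cos(t)*cy,np.cos(t)*sy,np.sin(t)]);LY=np.cross(N,LX)
L=np.array([.5886,-.195,.102]);RL=Ro.from_matrix(np.c_[-LX,LY,-N])
E
python3 jog.py '0 0 -.03 0 0 0;0 0 -.035 0 0 0;0 0 -.035 0 0 0;0 0 -.035 0 0 0;0 0 0 0 0 0;0 0 0 0 0 0' 
python3 - <<'E'
from h import *
p,R,s=pose();print(s["joint_positions"]);rows(L+.175*N,RL)
E
```

```text
clock: 6.1
eef_pos: [0.5158, 0.3893, 0.2504]
tcp_rot: [0.267, 3.126, 0.005]
ft_force: [-0.1, -0.3, -1.5]
finger_gap: 0.099
gripper_force: 88.5
[ 5.33605193e-01  5.26278144e-01  1.92043707e-01  1.23101361e+00
 -2.06898004e-04  7.03925421e-01]
16 rows: -0.0063 -0.0341 0.0024 0.0028 -0.0379 0.0080
```

```bash
python3 jog.py '-.0063 -.0341 .0024 .0028 -.0379 .008;-.0063 -.0341 .0024 .0028 -.0379 .008;-.0063 -.0341 .0024 .0028 -.0379 .008;-.0063 -.0341 .0024 .0028 -.0379 .008;-.0063 -.0341 .0024 .0028 -.0379 .008;-.0063 -.0341 .0024 .0028 -.0379 .008;-.0063 -.0341 .0024 .0028 -.0379 .008;-.0063 -.0341 .0024 .0028 -.0379 .008' >/dev/null
python3 jog.py '-.0063 -.0341 .0024 .0028 -.0379 .008;-.0063 -.0341 .0024 .0028 -.0379 .008;-.0063 -.0341 .0024 .0028 -.0379 .008;-.0063 -.0341 .0024 .0028 -.0379 .008;-.0063 -.0341 .0024 .0028 -.0379 .008;-.0063 -.0341 .0024 .0028 -.0379 .008;-.0063 -.0341 .0024 .0028 -.0379 .008;-.0063 -.0341 .0024 .0028 -.0379 .008;0 0 0 0 0 0;0 0 0 0 0 0'
python3 jog.py '0 0 0 0 0 0;0 0 0 0 0 0'
python3 snap.py w5
python3 - <<'E'
from h import *
rows(L+.175*N,RL)
a=cv2.imread("pics/w5.png");s=optics.snapshot("side")[:,:,::-1];cv2.imwrite("pics/s5.png",s)
x=cv2.resize(a[150:420,180:380],(444,600),interpolation=cv2.INTER_CUBIC)
y=cv2.resize(s[85:235,270:359],(356,600),interpolation=cv2.INTER_CUBIC)
cv2.imwrite("pics/m5.png",np.hstack([x,y]))
E
```

```text
clock: 7.6
eef_pos: [0.49, -0.1679, 0.2424]
tcp_rot: [0.389, 2.511, -0.127]
ft_force: [-0.6, 1.9, -1.6]
finger_gap: 0.098
gripper_force: 89.0
clock: 7.77
eef_pos: [0.4916, -0.1651, 0.2431]
tcp_rot: [0.381, 2.511, -0.125]
ft_force: [-0.6, -0.1, -2.1]
finger_gap: 0.098
gripper_force: 89.0
[ 0.49190321 -0.16497857  0.24332057] [[-0.78517113  0.29720303  0.54330162]
 [ 0.24194225  0.95480543 -0.17265731]
 [-0.57006161 -0.00411792 -0.82159163]] [-0.54217015 -0.09870797 -0.84346485  0.23237057  0.13283516 -0.20100955] 7.8167
1 rows: -0.0019 0.0003 -0.0012 -0.0021 -0.0043 0.0042
```

View pics/m5.png

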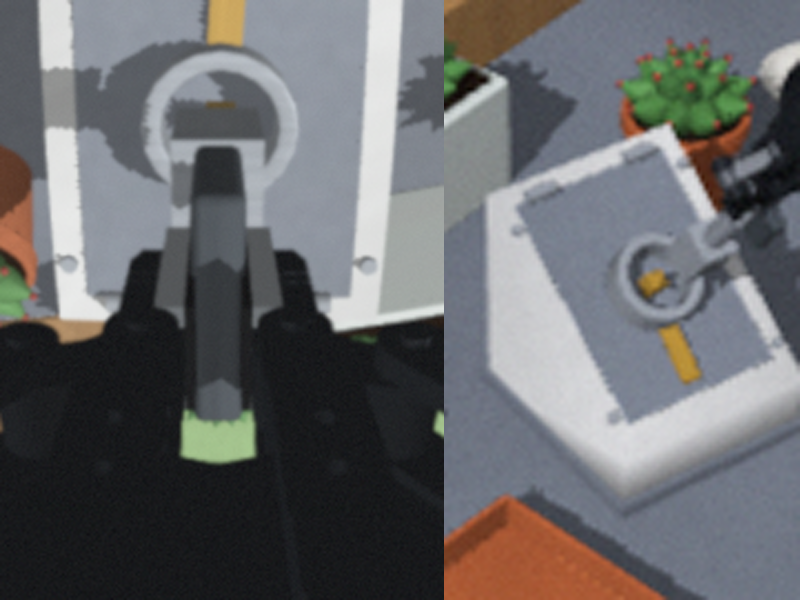

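Relative to the head, the collar is about 4 mm towards tool -x and about 1.2 mm towards +y, and the key is not pitched. I'll correct and advance.

```bash
python3 jog.py '-.004 .0012 0 -.002 -.004 .004;0 0 .015 0 0 0;0 0 .015 0 0 0;0 0 .005 0 0 0;0 0 0 0 0 0;0 0 0 0 0 0'
python3 jog.py '0 0 .004 0 0 0;0 0 .003 0 0 0;0 0 0 0 0 0'
python3 jog.py '0 0 .003 0 0 0;0 0 .003 0 0 0;0 0 0 0 0 0'
cat > st.py <<'E'
from h import *
p,R,s=pose();d=p-L;e=R.as_matrix()
F=R.inv().apply(s["ft_force"])
print("t",round(s["clock"],2),"tool rel lock x,y,z mm",(1e3*np.array([d@LX,d@LY,d@N])).round(1),"F tool",F.round(1),"Tq",R.inv().apply(s["wrist_torque"]).round(2),"rotdev",(RL.inv()*R).as_rotvec().round(3),"j6",s["joint_positions"][5].round(2))
E
python3 st.py
```

```text
clock: 8.37
eef_pos: [0.5145, -0.1717, 0.2173]
tcp_rot: [0.385, 2.506, -0.122]
ft_force: [-1.1, -0.2, -2.5]
finger_gap: 0.099
gripper_force: 88.9
clock: 8.62
eef_pos: [0.5185, -0.1736, 0.2117]
tcp_rot: [0.386, 2.504, -0.123]
ft_force: [-0.0, -0.3, -1.9]
finger_gap: 0.098
gripper_force: 89.0
clock: 8.87
eef_pos: [0.5217, -0.1746, 0.2064]
tcp_rot: [0.386, 2.505, -0.123]
ft_force: [0.3, -0.1, -1.6]
finger_gap: 0.093
gripper_force: 89.0
t 8.87 tool rel lock x,y,z mm [  2.6  -0.6 125.7] F tool [ 0.7 -0.   1.5] Tq [0.02 0.88 0.01] rotdev [ 0.002 -0.001  0.001] j6 -0.18
```

```bash
python3 jog.py '0 0 .003 0 0 0;0 0 .002 0 0 0;0 0 0 0 0 0' >/dev/null;python3 st.py
python3 jog.py '0 0 .003 0 0 0;0 0 .003 0 0 0;0 0 0 0 0 0'>/dev/null;python3 st.py
```

```text
t 9.12 tool rel lock x,y,z mm [  2.5  -0.6 120.6] F tool [1.4 0.4 1.5] Tq [0.04 0.91 0.  ] rotdev [ 0.002 -0.     0.001] j6 -0.18
t 9.37 tool rel lock x,y,z mm [  2.5  -0.6 114.6] F tool [ 1.9 -0.3  0.7] Tq [-0.04  0.84 -0.01] rotdev [ 0.002 -0.     0.001] j6 -0.18
```

```bash
python3 jog.py '0 0 .003 0 0 0;0 0 .002 0 0 0;0 0 0 0 0 0'>/dev/null;python3 st.py
python3 jog.py '0 0 .002 0 0 0;0 0 0 0 0 0'>/dev/null;python3 st.py
```

```text
t 9.62 tool rel lock x,y,z mm [  2.6  -0.6 109.7] F tool [1.7 0.2 1.7] Tq [ 0.01  0.86 -0.01] rotdev [ 0.002 -0.     0.001] j6 -0.18
t 9.78 tool rel lock x,y,z mm [  2.7  -0.6 107.8] F tool [1.3 0.  1.4] Tq [0.   0.9  0.02] rotdev [ 0.002 -0.001  0.001] j6 -0.17
```

```bash
python3 jog.py '0 0 .0015 0 0 0;0 0 0 0 0 0'>/dev/null;python3 st.py
python3 jog.py '0 0 .0015 0 0 0;0 0 0 0 0 0'>/dev/null;python3 st.py
```

```text
t 9.95 tool rel lock x,y,z mm [  3.1  -0.6 107.6] F tool [  3.9  -0.5 -28.4] Tq [0.03 1.75 0.04] rotdev [ 0.002 -0.002  0.001] j6 -0.17
t 10.12 tool rel lock x,y,z mm [  4.1  -0.7 107.1] F tool [  5.5  -0.2 -58.6] Tq [-0.1   2.18 -0.05] rotdev [ 0.003 -0.004  0.001] j6 -0.17
```

Fully home, so this key is either the right one or the wide one. I'll ease off and turn.

```bash
python3 jog.py '0 0 -.0025 0 0 0;0 0 0 0 0 0'>/dev/null;python3 st.py
python3 jog.py '0 -.0002 0 0 0 .1;0 -.0002 0 0 0 .1;0 -.0002 0 0 0 .1;0 -.0002 0 0 0 .1;0 0 0 0 0 0'>/dev/null;python3 st.py
python3 jog.py '0 -.0002 0 0 0 .1;0 -.0002 0 0 0 .1;0 -.0002 0 0 0 .1;0 -.0002 0 0 0 .1;0 0 0 0 0 0'>/dev/null;python3 st.py
cat > ptr.py <<'E'
# pointer angle from the side camera: brass pixels outside the collar cast onto the hatch plane
from h import *
i=optics.camera_info("side");a=optics.snapshot("side")[:,:,::-1].copy();cv2.imwrite("pics/ptr.png",a)
h=cv2.cvtColor(a,cv2.COLOR_BGR2HSV);m=((h[:,:,0]>12)&(h[:,:,0]<32)&(h[:,:,1]>120)&(h[:,:,2]>80))
q=[]
for v,u in np.argwhere(m[110:220,270:380])+[110,270]:
    o,d=ray(i,(u,v));X=o+d*((L-o)@N)/(d@N)-L;x,y=X@LX,X@LY
    if .03<np.hypot(x,y)<.085:q.append((x,y))
q=np.array(q);print(len(q),"pointer mean mm",(1e3*q.mean(0)).round(1),"angle",np.arctan2(q[:,1].mean(),-q[:,0].mean()).round(3)) if len(q) else print("none")
E
python3 ptr.py
```

```text
t 10.28 tool rel lock x,y,z mm [  3.3  -0.6 108.2] F tool [1.2 0.7 0.5] Tq [-0.03  0.76 -0.02] rotdev [ 0.002 -0.002  0.001] j6 -0.17
t 10.7 tool rel lock x,y,z mm [  3.8  -1.3 107.5] F tool [-1.5  1.3  2.5] Tq [-0.39  0.13  0.01] rotdev [ 0.001 -0.003  0.405] j6 0.23
t 11.12 tool rel lock x,y,z mm [  3.2  -2.1 107.5] F tool [-1.4  2.7  2.9] Tq [-0.17  0.05 -0.11] rotdev [ 0.001 -0.003  0.802] j6 0.62
68 pointer mean mm [-46.6  18. ] angle 0.368
```

The pointer moved (about 0.06 to 0.37 rad) with about 0.11 N m of resistance, so the first key is the right one. I'll keep turning to the stop.

```bash
python3 jog.py '0 -.0002 0 0 0 .1;0 -.0002 0 0 0 .1;0 -.0002 0 0 0 .1;0 -.0002 0 0 0 .1;0 0 0 0 0 0'>/dev/null;python3 st.py;python3 ptr.py
python3 jog.py '0 -.0001 0 0 0 .05;0 -.0001 0 0 0 .05;0 0 0 0 0 0'>/dev/null;python3 st.py;python3 ptr.py
```

```text
t 11.58 tool rel lock x,y,z mm [  2.3  -2.7 107.5] F tool [-0.7  3.1  3. ] Tq [-0.22 -0.02 -0.08] rotdev [ 0.    -0.003  1.2  ] j6 1.02
66 pointer mean mm [-35.9  34.3] angle 0.764
t 11.88 tool rel lock x,y,z mm [  2.   -2.7 107.5] F tool [-0.2  3.3  3.8] Tq [-0.38 -0.05 -0.17] rotdev [ 0.    -0.003  1.297] j6 1.12
64 pointer mean mm [-32.4  37.9] angle 0.863
```

```bash
python3 jog.py '0 -.0001 0 0 0 .04;0 -.0001 0 0 0 .04;0 0 0 0 0 0'>/dev/null;python3 st.py;python3 ptr.py
python3 jog.py '0 -.0001 0 0 0 .04;0 -.0001 0 0 0 .04;0 0 0 0 0 0'>/dev/null;python3 st.py;python3 ptr.py
```

```text
t 12.18 tool rel lock x,y,z mm [  1.7  -2.7 107.5] F tool [-0.4  4.   5.2] Tq [-0.39 -0.07 -0.08] rotdev [ 0.    -0.003  1.378] j6 1.2
65 pointer mean mm [-29.1  40.4] angle 0.947
t 12.48 tool rel lock x,y,z mm [  1.5  -2.8 107.5] F tool [-0.5  3.5  4.2] Tq [-0.46 -0.12 -0.2 ] rotdev [ 0.    -0.003  1.458] j6 1.28
65 pointer mean mm [-28.2  41.3] angle 0.972
```

```bash
python3 jog.py '0 0 0 0 0 .04;0 0 0 0 0 .04;0 0 0 0 0 0'>/dev/null;python3 st.py;python3 ptr.py
python3 jog.py '0 0 0 0 0 .04;0 0 0 0 0 .04;0 0 0 0 0 0;0 0 0 0 0 0'>/dev/null;python3 st.py;python3 ptr.py
```

```text
t 12.78 tool rel lock x,y,z mm [  1.3  -2.8 107.6] F tool [-0.3  3.   3.8] Tq [-0.45 -0.14 -0.24] rotdev [ 0.    -0.003  1.538] j6 1.36
65 pointer mean mm [-27.8  41. ] angle 0.976
t 13.17 tool rel lock x,y,z mm [  1.2  -2.8 107.6] F tool [-0.9  4.   3.4] Tq [-0.35 -0.25 -0.27] rotdev [ 1.000e-03 -2.000e-03  1.618e+00] j6 1.44
66 pointer mean mm [-27.8  41.2] angle 0.978
```

The pointer has stopped at about 0.977 while the tool turned 0.16 further, so it's at the stop. I'll check the bias from the first picture, seat the key with a gentle push, release and retreat.

```bash
sed 's/a=optics.snapshot.*copy();cv2.imwrite.*/a=cv2.imread("pics\/side0.png")/' ptr.py | python3 -
python3 jog.py '0 0 .0015 0 0 0;0 0 0 0 0 0'>/dev/null;python3 st.py
python3 jog.py '0 0 -.001 0 0 0;0 0 0 0 0 0'>/dev/null;python3 st.py
python3 jog.py '0 0 0 0 0 0;0 0 0 0 0 0;0 0 0 0 0 0;0 0 0 0 0 0' .4 20
python3 st.py;python3 ptr.py
```

```text
69 pointer mean mm [-50.8   1.6] angle 0.032
t 13.38 tool rel lock x,y,z mm [  1.5  -2.7 107.2] F tool [ -0.4  -0.2 -34.5] Tq [ 0.53 -0.29 -0.32] rotdev [-0.    -0.004  1.619] j6 1.44
t 13.55 tool rel lock x,y,z mm [  1.2  -2.8 107.4] F tool [ -0.6   1.5 -11.6] Tq [ 0.01 -0.27 -0.24] rotdev [ 0.    -0.003  1.619] j6 1.44
clock: 13.88
eef_pos: [0.5295, -0.179, 0.1895]
tcp_rot: [2.145, 1.493, 0.502]
ft_force: [0.3, -0.3, -1.1]
finger_gap: 0.399
gripper_force: 0.0
t 13.88 tool rel lock x,y,z mm [  0.   -2.5 106.7] F tool [-0.2 -0.3  1.2] Tq [ 0.56 -0.09 -0.02] rotdev [ 0.002 -0.     1.621] j6 1.44
65 pointer mean mm [-27.8  41. ] angle 0.976
```

```bash
python3 jog.py '0 0 -.01 0 0 0;0 0 -.02 0 0 0;0 0 -.035 0 0 0;0 0 -.035 0 0 0;0 0 -.035 0 0 0;0 0 0 0 0 0;0 0 0 0 0 0'|head -2
python3 ptr.py; python3 snap.py w6 >/dev/null
python3 - <<'E'
from h import *
a=cv2.imread("pics/w6.png");s=cv2.imread("pics/ptr.png")
cv2.imwrite("pics/m6.png",np.hstack([cv2.resize(a[60:360,130:430],(420,420)),cv2.resize(s[90:220,265:370],(339,420),interpolation=cv2.INTER_CUBIC)]))
E
```

```text
clock: 14.52
eef_pos: [0.4563, -0.1563, 0.3029]
66 pointer mean mm [-27.9  41.1] angle 0.974
```

View pics/m6.png

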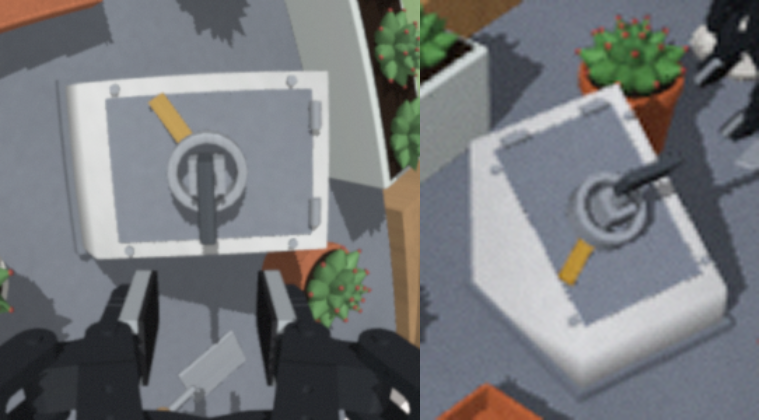

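The key is standing in the collar with the pointer turned to about 57 degrees. I need to check the handle angle against the spindle to be sure of the play.

```bash
python3 - <<'E'
from h import *
import pickle
i=pickle.load(open("pics/w6.pkl","rb"));g=cv2.cvtColor(cv2.imread("pics/w6.png"),cv2.COLOR_BGR2GRAY).astype(int)
for v in range(166,238,5):print(v,g[v,262:294].tolist())
E
```

```text
166 [163, 154, 136, 116, 101, 93, 88, 87, 87, 87, 87, 87, 88, 85, 86, 85, 85, 87, 85, 85, 86, 86, 87, 86, 87, 86, 88, 96, 110, 129, 149, 158]
171 [88, 87, 93, 104, 119, 120, 124, 127, 113, 91, 74, 71, 72, 72, 73, 73, 73, 72, 71, 83, 113, 129, 134, 133, 131, 128, 128, 117, 100, 89, 88, 85]
176 [87, 95, 126, 152, 164, 167, 163, 150, 117, 85, 82, 82, 85, 84, 84, 86, 87, 85, 85, 87, 120, 148, 163, 163, 163, 164, 161, 156, 122, 95, 89, 87]
181 [84, 94, 117, 149, 162, 166, 161, 142, 108, 85, 81, 85, 87, 83, 88, 89, 90, 89, 87, 84, 105, 141, 159, 164, 164, 164, 165, 155, 136, 117, 101, 89]
186 [131, 141, 151, 161, 169, 169, 167, 158, 121, 88, 82, 85, 84, 84, 86, 88, 88, 87, 85, 80, 79, 98, 127, 154, 168, 170, 169, 166, 159, 148, 142, 136]
191 [135, 142, 147, 157, 164, 166, 166, 159, 122, 88, 81, 83, 85, 86, 86, 88, 87, 90, 89, 84, 82, 91, 114, 146, 163, 167, 168, 165, 159, 150, 141, 135]
196 [121, 118, 125, 144, 159, 166, 167, 161, 133, 97, 83, 85, 84, 86, 84, 85, 88, 88, 88, 83, 94, 134, 158, 164, 165, 169, 168, 166, 158, 138, 126, 124]
201 [173, 172, 167, 157, 133, 102, 82, 79, 80, 77, 78
[... 427 characters left out ...]
84, 84, 85, 83, 88, 91, 88, 88, 81, 74, 78, 85, 85, 84, 83, 86, 84, 85, 86, 90]
221 [141, 140, 138, 130, 127, 129, 129, 128, 112, 87, 74, 79, 83, 84, 85, 85, 86, 88, 89, 90, 82, 77, 82, 88, 97, 114, 126, 128, 134, 137, 142, 141]
226 [139, 139, 142, 142, 143, 142, 141, 141, 139, 131, 104, 82, 84, 86, 83, 83, 84, 87, 87, 88, 86, 83, 90, 116, 135, 140, 142, 140, 140, 139, 141, 140]
231 [153, 162, 165, 171, 175, 175, 183, 184, 175, 167, 137, 94, 83, 84, 83, 84, 84, 86, 90, 89, 86, 88, 117, 165, 196, 202, 201, 198, 204, 205, 209, 214]
236 [216, 217, 217, 219, 219, 220, 221, 221, 219, 220, 217, 211, 184, 153, 136, 132, 134, 134, 135, 135, 135, 136, 139, 153, 192, 214, 217, 218, 219, 219, 218, 218]
```

The handle sits at about 1.58 rad against about 0.97 for the spindle. That's more than the 0.35 rad of play, so I'm not certain of this key yet. I'll re-grip and turn further clockwise: the right key must come up hard against the stop.

```bash
python3 jog.py '0 0 .035 0 0 0;0 0 .035 0 0 0;0 0 .035 0 0 0;0 0 .02 0 0 0;0 0 .009 0 0 0;0 0 0 0 0 0;0 0 0 0 0 0'>/dev/null;python3 st.py
python3 jog.py '0 0 0 0 0 0;0 0 0 0 0 0;0 0 0 0 0 0;0 0 0 0 0 0' 0 110|tail -2;python3 st.py
python3 jog.py '0 -.0001 0 0 0 .04;0 0 0 0 0 .04;0 0 0 0 0 0'>/dev/null;python3 st.py;python3 ptr.py
python3 jog.py '0 0 0 0 0 .04;0 0 0 0 0 .04;0 0 0 0 0 0'>/dev/null;python3 st.py;python3 ptr.py
```

```text
t 15.2 tool rel lock x,y,z mm [-1.000e-01 -2.400e+00  1.075e+02] F tool [ 0.1  0.2 -0.4] Tq [ 0.53 -0.05  0.  ] rotdev [0.002 0.    1.621] j6 1.44
finger_gap: 0.094
gripper_force: 107.7
t 15.53 tool rel lock x,y,z mm [  1.6  -2.7 109.1] F tool [-0.1 -1.1 -8.6] Tq [0.94 0.07 0.12] rotdev [-0.    -0.004  1.621] j6 1.44
t 15.78 tool rel lock x,y,z mm [  1.4  -2.7 109. ] F tool [ -0.4  -1.9 -11.6] Tq [ 1.03 -0.05  0.15] rotdev [-0.    -0.003  1.704] j6 1.52
64 pointer mean mm [-28.1  41.1] angle 0.97
t 16.08 tool rel lock x,y,z mm [  1.3  -2.6 109. ] F tool [ -0.6  -1.9 -11.1] Tq [ 1.08 -0.2  -0.13] rotdev [-1.000e-03 -3.000e-03  1.783e+00] j6 1.6
64 pointer mean mm [-27.5  40.9] angle 0.978
```

```bash
python3 jog.py '0 0 0 0 0 .05;0 0 0 0 0 .05;0 0 0 0 0 0'>/dev/null;python3 st.py;python3 ptr.py
python3 jog.py '0 0 0 0 0 .05;0 0 0 0 0 .05;0 0 0 0 0 0'>/dev/null;python3 st.py;python3 ptr.py
python3 jog.py '0 0 0 0 0 .05;0 0 0 0 0 .05;0 0 0 0 0 0'>/dev/null;python3 st.py;python3 ptr.py
```

```text
t 16.38 tool rel lock x,y,z mm [  1.2  -2.6 109. ] F tool [  1.   -2.8 -11.8] Tq [ 1.18 -0.21 -0.05] rotdev [-1.000e-03 -3.000e-03  1.884e+00] j6 1.7
65 pointer mean mm [-27.8  41. ] angle 0.976
t 16.68 tool rel lock x,y,z mm [  1.   -2.5 109.1] F tool [ -0.2  -3.  -11.7] Tq [ 1.32 -0.36 -0.02] rotdev [-1.000e-03 -3.000e-03  1.984e+00] j6 1.8
65 pointer mean mm [-28.2  41.3] angle 0.972
t 16.98 tool rel lock x,y,z mm [  0.8  -2.4 109. ] F tool [ -0.5  -2.7 -11.8] Tq [ 1.3  -0.47  0.08] rotdev [-1.000e-03 -2.000e-03  2.084e+00] j6 1.9
65 pointer mean mm [-27.9  40.9] angle 0.972
```

The key turns freely past the spindle with no torque, so it is the wide one and it only dragged the spindle along. It goes back into the stand.

```bash
python3 jog.py '0 0 -.015 0 0 0;0 0 -.02 0 0 0;0 0 -.025 0 0 0;0 0 -.015 0 0 0;0 0 0 0 0 0;0 0 0 0 0 0'>/dev/null;python3 st.py;python3 ptr.py
python3 - <<'E'
from h import *
p,R,s=pose();print(p)
rows(np.array([.516,.388,.235]),down(2.97))
E
```

```text
t 17.53 tool rel lock x,y,z mm [  1.7  -2.7 183.8] F tool [-0.  -0.6  1.6] Tq [ 0.78 -0.46 -0.02] rotdev [-2.000e-03 -5.000e-03  2.081e+00] j6 1.88
64 pointer mean mm [-28.1  41.1] angle 0.97
[ 0.48834536 -0.16631397  0.25253329]
21 rows: 0.0310 0.0091 0.0055 0.0296 0.0203 -0.1015
```

```bash
python3 jog.py '0 0 -.005 0 0 -.12;0 0 -.005 0 0 -.12;0 0 -.005 0 0 -.12;0 0 0 0 0 -.12;0 0 0 0 0 -.12;0 0 0 0 0 -.12;0 0 0 0 0 -.12;0 0 0 0 0 -.12;0 0 0 0 0 -.12'>/dev/null
python3 jog.py '0 0 0 0 0 -.12;0 0 0 0 0 -.12;0 0 0 0 0 -.12;0 0 0 0 0 -.12;0 0 0 0 0 -.12;0 0 0 0 0 -.12;0 0 0 0 0 -.12;0 0 0 0 0 -.12;0 0 0 0 0 0;0 0 0 0 0 0'>/dev/null
python3 st.py
python3 - <<'E'
from h import *
rows(np.array([.516,.388,.235]),down(2.97))
E
```

```text
t 19.17 tool rel lock x,y,z mm [ 1.000e-01 -2.400e+00  1.972e+02] F tool [ 1.3 -0.3  2.6] Tq [0.03 0.82 0.01] rotdev [0.001 0.001 0.045] j6 -0.16
16 rows: 0.0072 0.0339 -0.0003 -0.0017 0.0381 -0.0108
```

```bash
python3 jog.py '.0072 .0339 -.0003 -.0017 .0381 -.0108;.0072 .0339 -.0003 -.0017 .0381 -.0108;.0072 .0339 -.0003 -.0017 .0381 -.0108;.0072 .0339 -.0003 -.0017 .0381 -.0108;.0072 .0339 -.0003 -.0017 .0381 -.0108;.0072 .0339 -.0003 -.0017 .0381 -.0108;.0072 .0339 -.0003 -.0017 .0381 -.0108;.0072 .0339 -.0003 -.0017 .0381 -.0108'>/dev/null
python3 jog.py '.0072 .0339 -.0003 -.0017 .0381 -.0108;.0072 .0339 -.0003 -.0017 .0381 -.0108;.0072 .0339 -.0003 -.0017 .0381 -.0108;.0072 .0339 -.0003 -.0017 .0381 -.0108;.0072 .0339 -.0003 -.0017 .0381 -.0108;.0072 .0339 -.0003 -.0017 .0381 -.0108;.0072 .0339 -.0003 -.0017 .0381 -.0108;.0072 .0339 -.0003 -.0017 .0381 -.0108;0 0 0 0 0 0;0 0 0 0 0 0'>/dev/null
python3 snap.py w7
python3 - <<'E'
from h import *
rows(np.array([.516,.388,.118]),down(2.97))
g=cv2.cvtColor(cv2.imread("pics/w7.png"),cv2.COLOR_BGR2GRAY).astype(int)
for v in (190,200,205,210,215,220,226,232):print(v,g[v,245:310:2].tolist())
print([int(k) for k in g[150:260:2,268]])
E
```

```text
[0.51431996 0.38827754 0.23217169] [[-9.85491797e-01  1.69722706e-01  3.48554721e-04]
 [ 1.69719088e-01  9.85480687e-01 -4.82143839e-03]
 [-1.16180152e-03 -4.69233159e-03 -9.99988316e-01]] [ 0.53530399  0.53683234  0.16212382  1.19824745 -0.0043248   0.70585611] 20.7167
4 rows: -0.0004 0.0001 0.0285 -0.0012 0.0003 0.0003
190 [124, 124, 122, 124, 122, 123, 125, 118, 113, 115, 94, 77, 76, 76, 76, 76, 77, 79, 77, 75, 76, 78, 77, 77, 77, 77, 105, 121, 123, 123, 124, 124, 122]
200 [120, 120, 119, 120, 120, 118, 121, 130, 135, 135, 135, 132, 132, 132, 133, 134, 135, 133, 133, 133, 131, 132, 131, 128, 132, 130, 120, 120, 120, 120, 119, 121, 119]
205 [129, 129, 128, 129, 128, 129, 131, 132, 131, 133, 134, 133, 133, 134, 133, 133, 135, 133, 135, 134, 129, 131, 129, 129, 128, 129, 129, 128, 127, 127, 128, 129, 127]
210 [128, 127, 127, 128, 128, 126, 137, 136, 137, 136, 138, 136, 138, 137, 138, 137, 138, 138, 139, 140, 142, 143, 141, 143, 142, 142, 143, 134, 127, 126, 129, 129, 128]
215 [126, 126, 126, 126, 125, 130, 165, 180, 179, 178, 180, 162, 96, 71, 73, 74, 76, 77, 78, 79, 97, 153, 176, 179, 177, 178, 177, 149, 128, 127, 128, 129, 129]
220 [107, 106, 107, 107, 107, 110, 160, 180, 180, 181, 177, 112, 64, 67, 70, 71, 67, 71, 73, 71, 79, 96, 165, 181, 183, 182, 180, 137, 112, 111, 112, 112, 111]
226 [152, 144, 145, 151, 146, 148, 168, 177, 171, 158, 139, 73, 63, 70, 71, 69, 72, 70, 71, 71, 76, 86, 155, 182, 181, 182, 181, 132, 103, 101, 104, 102, 104]
232 [154, 155, 153, 153, 151, 152, 138, 122, 122, 122, 102, 64, 65, 68, 71, 72, 72, 73, 72, 74, 76, 83, 130, 182, 183, 184, 180, 133, 107, 103, 102, 102, 104]
[157, 156, 156, 149, 97, 81, 105, 110, 109, 113, 112, 96, 75, 74, 73, 71, 76, 78, 83, 78, 76, 77, 80, 101, 132, 132, 134, 133, 131, 130, 139, 174, 158, 100, 80, 75, 69, 67, 63, 62, 63, 62, 66, 72, 82, 83, 81, 83, 80, 80, 80, 79, 81, 81, 79]
```

```bash
python3 jog.py '-.0017 0 .03 -.005 0 0;0 0 .03 0 0 0;0 0 .025 0 0 0;0 0 .02 0 0 0;0 0 .008 0 0 0;0 0 0 0 0 0;0 0 0 0 0 0'
python3 jog.py '0 0 .002 0 0 0;0 0 0 0 0 0'
```

```text
clock: 21.3
eef_pos: [0.5166, 0.3871, 0.1215]
tcp_rot: [0.267, 3.128, 0.002]
ft_force: [0.9, 0.0, -1.2]
finger_gap: 0.091
gripper_force: 111.6
clock: 21.47
eef_pos: [0.5171, 0.3878, 0.12]
tcp_rot: [0.265, 3.126, 0.004]
ft_force: [-1.2, 0.5, -2.5]
finger_gap: 0.094
gripper_force: 111.6
```

```bash
python3 jog.py '0 0 .0035 0 0 0;0 0 0 0 0 0'
python3 jog.py '0 0 0 0 0 0;0 0 0 0 0 0;0 0 0 0 0 0' .4 
python3 jog.py '0 0 -.01 0 0 0;0 0 -.025 0 0 0;0 0 -.02 0 0 0;0 0 0 0 0 0;0 0 0 0 0 0'
python3 - <<'E'
from h import *
p,R,s=pose();rows(np.array([.505,.319,p[2]]),down(2.97))
E
```

```text
clock: 21.63
eef_pos: [0.5169, 0.3879, 0.1159]
tcp_rot: [0.264, 3.127, 0.004]
ft_force: [0.0, -0.5, -0.8]
finger_gap: 0.092
gripper_force: 112.1
clock: 21.88
eef_pos: [0.5163, 0.3876, 0.1153]
tcp_rot: [0.264, 3.128, 0.002]
ft_force: [0.6, -0.2, -0.2]
finger_gap: 0.4
gripper_force: 0.0
clock: 22.3
eef_pos: [0.5169, 0.388, 0.1721]
tcp_rot: [0.264, 3.126, 0.005]
ft_force: [0.0, 1.2, 0.8]
finger_gap: 0.4
gripper_force: 0.0
2 rows: 0.0001 -0.0350 -0.0001 0.0017 0.0021 0.0016
```

```bash
python3 jog.py '0 -.035 0 .002 .002 .002;0 -.035 0 .002 .002 .002;0 0 0 0 0 0;0 0 .03 0 0 0;0 0 .02 0 0 0;0 0 .0085 0 0 0;0 0 0 0 0 0;0 0 0 0 0 0'
python3 jog.py '0 0 0 0 0 0;0 0 0 0 0 0;0 0 0 0 0 0;0 0 0 0 0 0;0 0 0 0 0 0' 0 100
python3 jog.py '0 0 -.03 0 0 0;0 0 -.035 0 0 0;0 0 -.035 0 0 0;0 0 -.035 0 0 0;0 0 0 0 0 0;0 0 0 0 0 0' |head -3
python3 - <<'E'
from h import *
rows(L+.175*N-.002*LX-.0*LY,RL)
E
```

```text
clock: 22.97
eef_pos: [0.5039, 0.3183, 0.1116]
tcp_rot: [-0.27, -3.127, 0.004]
ft_force: [-0.6, 0.2, 0.6]
finger_gap: 0.401
gripper_force: 0.0
clock: 23.38
eef_pos: [0.5051, 0.3189, 0.113]
tcp_rot: [-0.27, -3.13, 0.001]
ft_force: [-0.7, 1.1, 6.7]
finger_gap: 0.098
gripper_force: 98.4
clock: 23.88
eef_pos: [0.5056, 0.3192, 0.2488]
tcp_rot: [0.27, 3.128, -0.0]
14 rows: -0.0067 -0.0339 0.0025 0.0029 -0.0435 0.0091
```

```bash
python3 jog.py '-.0067 -.0339 .0025 .0029 -.0435 .0091;-.0067 -.0339 .0025 .0029 -.0435 .0091;-.0067 -.0339 .0025 .0029 -.0435 .0091;-.0067 -.0339 .0025 .0029 -.0435 .0091;-.0067 -.0339 .0025 .0029 -.0435 .0091;-.0067 -.0339 .0025 .0029 -.0435 .0091;-.0067 -.0339 .0025 .0029 -.0435 .0091' >/dev/null
python3 jog.py '-.0067 -.0339 .0025 .0029 -.0435 .0091;-.0067 -.0339 .0025 .0029 -.0435 .0091;-.0067 -.0339 .0025 .0029 -.0435 .0091;-.0067 -.0339 .0025 .0029 -.0435 .0091;-.0067 -.0339 .0025 .0029 -.0435 .0091;-.0067 -.0339 .0025 .0029 -.0435 .0091;-.0067 -.0339 .0025 .0029 -.0435 .0091;0 0 0 0 0 0;0 0 0 0 0 0;0 0 0 0 0 0' >/dev/null
python3 st.py;python3 snap.py w8 >/dev/null
python3 - <<'E'
import cv2
for n in("w5","w8"):
    g=cv2.cvtColor(cv2.imread(f"pics/{n}.png"),cv2.COLOR_BGR2GRAY).astype(int)
    print(n,"row207",g[207,238:322:2].tolist())
    print("cols 262,270,290 rows165-240",[g[165:240:2,c].tolist() for c in(262,270,290)])
E
```

```text
t 25.3 tool rel lock x,y,z mm [ -4.6  -1.2 174.4] F tool [ 1.9 -0.2  1. ] Tq [0.02 0.86 0.02] rotdev [ 0.002  0.006 -0.001] j6 -0.2
w5 row207 [92, 93, 98, 119, 138, 175, 186, 164, 137, 121, 96, 82, 81, 81, 82, 80, 81, 81, 82, 82, 81, 82, 82, 80, 80, 81, 77, 78, 77, 80, 87, 91, 92, 104, 149, 172, 176, 183, 170, 151, 150, 149]
cols 262,270,290 rows165-240 [[152, 136, 95, 92, 91, 89, 135, 175, 182, 187, 181, 162, 151, 151, 147, 106, 92, 84, 83, 82, 83, 81, 80, 82, 146, 177, 176, 172, 168, 121, 106, 106, 109, 111, 109, 109, 108, 107], [138, 129, 103, 85, 104, 175, 187, 180, 178, 158, 155, 152, 153, 152, 151, 128, 93, 81, 80, 81, 83, 81, 79, 82, 149, 141, 62, 46, 46, 46, 43, 44, 45, 45, 44, 42, 51, 72], [155, 154, 148, 116, 112, 164, 189, 181, 180, 159, 100, 93, 93, 93, 92, 92, 91, 81, 79, 79, 80, 77, 78, 82, 148, 175, 174, 171, 173, 173, 168, 158, 158, 153, 150, 136, 120, 113]]
w8 row207 [93, 92, 92, 125, 175, 182, 184, 185, 149, 130, 97, 82, 82, 79, 81, 81, 81, 80, 80, 83, 81, 82, 81, 78, 79, 81, 81, 78, 80, 80, 88, 92, 93, 99, 142, 174, 178, 183, 180, 153, 150, 150]
cols 262,270,290 rows165-240 [[153, 151, 150, 108, 94, 93, 91, 97, 151, 178, 184, 187, 176, 155, 152, 151, 122, 95, 86, 80, 82, 82, 84, 79, 80, 109, 170, 177, 174, 167, 127, 109, 106, 109, 109, 110, 108, 109], [152, 150, 150, 126, 88, 85, 138, 186, 184, 179, 174, 151, 153, 154, 150, 120, 93, 94, 86, 81, 80, 81, 82, 81, 80, 109, 168, 149, 66, 45, 46, 46, 45, 44, 45, 40, 47, 44], [155, 154, 150, 150, 123, 106, 143, 186, 184, 178, 171, 117, 95, 94, 91, 93, 94, 92, 86, 81, 81, 81, 80, 78, 79, 109, 167, 175, 174, 170, 172, 166, 156, 157, 152, 148, 140, 126]]
```

```bash
python3 jog.py '-.005 .0016 0 -.002 -.006 .001;0 0 .005 0 0 .12;0 0 .005 0 0 .12;0 0 .005 0 0 .12;0 0 .005 0 0 .12;0 0 .005 0 0 .12;0 0 .005 0 0 .12;0 0 0 0 0 .12;0 0 0 0 0 .14'>/dev/null
python3 jog.py '0 0 0 0 0 0;0 0 0 0 0 0;0 0 0 0 0 0'>/dev/null;python3 st.py
```

```text
t 26.35 tool rel lock x,y,z mm [  2.5   1.2 144.9] F tool [ 0.5 -1.1  1.1] Tq [ 0.69  0.47 -0.01] rotdev [-0.002 -0.003  0.959] j6 0.77
```

```bash
python3 jog.py '.0003 -.0025 0 .002 .003 0;0 0 0 0 0 0;0 0 0 0 0 0;0 0 0 0 0 0'>/dev/null;python3 st.py;python3 snap.py w9 >/dev/null
python3 - <<'E'
from h import *
a=cv2.imread("pics/w9.png")
cv2.imwrite("pics/m9.png",cv2.resize(a[140:300,200:360],(600,600),interpolation=cv2.INTER_CUBIC))
E
```

```text
t 26.68 tool rel lock x,y,z mm [ 1.000e-01 -1.000e+00  1.449e+02] F tool [ 0.8 -1.5  1.5] Tq [0.65 0.42 0.04] rotdev [-0.     0.     0.964] j6 0.77
```

View pics/m9.png

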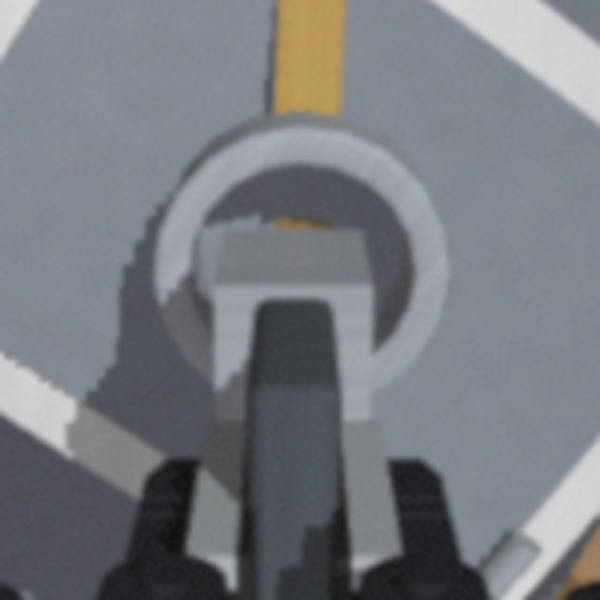

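The w9 zoom shows the pointer and the key are parallel. The collar centre (301,267) against the head centre means the tool must shift about +1.5 mm in x and +2 mm in y. Correct, then advance.

```bash
python3 jog.py '.0014 .002 0 0 0 .01;0 0 .005 0 0 0;0 0 0 0 0 0;0 0 0 0 0 0'>/dev/null;python3 st.py
python3 jog.py '0 0 .004 0 0 0;0 0 .004 0 0 0;0 0 0 0 0 0'>/dev/null;python3 st.py
python3 jog.py '0 0 .002 0 0 0;0 0 .002 0 0 0;0 0 0 0 0 0'>/dev/null;python3 st.py
```

```text
t 27.07 tool rel lock x,y,z mm [  0.6   1.5 139.6] F tool [ 0.6 -1.   1.6] Tq [0.72 0.5  0.04] rotdev [-0.     0.001  0.974] j6 0.79
t 27.32 tool rel lock x,y,z mm [  0.6   1.3 131.2] F tool [ 0.1 -1.3  1. ] Tq [0.72 0.51 0.02] rotdev [-0.     0.001  0.974] j6 0.79
t 27.57 tool rel lock x,y,z mm [  0.8   1.4 127.6] F tool [ 1.1 -1.1  1.1] Tq [0.68 0.47 0.04] rotdev [-0.     0.001  0.974] j6 0.79
```

```bash
python3 jog.py '0 0 .002 0 0 0;0 0 0 0 0 0'>/dev/null;python3 st.py
python3 jog.py '0 0 .002 0 0 0;0 0 0 0 0 0'>/dev/null;python3 st.py
python3 jog.py '0 0 .0015 0 0 0;0 0 0 0 0 0'>/dev/null;python3 st.py
```

```text
t 27.73 tool rel lock x,y,z mm [  0.9   1.4 125.7] F tool [ 0.2 -0.9  0.9] Tq [0.67 0.47 0.03] rotdev [-0.     0.     0.974] j6 0.8
t 27.9 tool rel lock x,y,z mm [  0.9   1.4 123.7] F tool [ 0.7 -1.1  1.4] Tq [0.69 0.46 0.02] rotdev [-0.     0.     0.974] j6 0.8
t 28.07 tool rel lock x,y,z mm [  0.9   1.4 122.3] F tool [ 0.2 -0.4  0.8] Tq [ 0.72  0.5  -0.03] rotdev [-0.001  0.     0.974] j6 0.8
```

```bash
python3 jog.py '0 0 .0025 0 0 0;0 0 0 0 0 0'>/dev/null;python3 st.py
python3 jog.py '0 0 .0025 0 0 0;0 0 .0025 0 0 0;0 0 0 0 0 0'>/dev/null;python3 st.py
python3 jog.py '0 0 .0025 0 0 0;0 0 .002 0 0 0;0 0 0 0 0 0'>/dev/null;python3 st.py
```

```text
t 28.23 tool rel lock x,y,z mm [  0.9   1.4 119.6] F tool [ 0.7 -0.5  2.1] Tq [ 0.68  0.48 -0.  ] rotdev [-0.     0.     0.974] j6 0.8
t 28.48 tool rel lock x,y,z mm [  0.7   1.4 114.5] F tool [ 0.5 -0.8  2. ] Tq [ 0.7   0.5  -0.01] rotdev [-0.     0.001  0.974] j6 0.8
t 28.73 tool rel lock x,y,z mm [  0.7   1.4 110.1] F tool [-0.  -1.1  1.7] Tq [0.7  0.52 0.04] rotdev [-0.     0.001  0.974] j6 0.8
```

```bash
python3 jog.py '0 0 .0025 0 0 0;0 0 0 0 0 0'>/dev/null;python3 st.py
python3 jog.py '0 0 .0015 0 0 0;0 0 0 0 0 0'>/dev/null;python3 st.py
python3 jog.py '0 0 0 0 0 -.1;0 0 0 0 0 -.1;0 0 0 0 0 -.1;0 0 0 0 0 -.1;0 0 0 0 0 -.1;0 0 0 0 0 -.1;0 0 0 0 0 0'>/dev/null;python3 st.py;python3 ptr.py
```

```text
t 28.9 tool rel lock x,y,z mm [  0.8   1.4 107.6] F tool [ 0.7 -0.9  0.7] Tq [ 0.71  0.49 -0.  ] rotdev [-0.     0.001  0.974] j6 0.8
t 29.07 tool rel lock x,y,z mm [  1.    1.4 106.3] F tool [ 1.1 -0.7  1.7] Tq [ 0.67  0.47 -0.01] rotdev [-0.001  0.     0.974] j6 0.8
t 29.65 tool rel lock x,y,z mm [  1.2   1.3 106.4] F tool [-0.2 -1.2  0.9] Tq [0.37 0.63 0.05] rotdev [-0.   -0.    0.37] j6 0.2
65 pointer mean mm [-27.9  40.9] angle 0.972
```

```bash
cat > head.py <<'E'
# slope of the head's top edge and handle centre line in the wrist picture (rad, 0 = aligned with tool)
from h import *
a=optics.snapshot("wrist");g=cv2.GaussianBlur(cv2.cvtColor(a,cv2.COLOR_RGB2GRAY),(3,3),0).astype(int)
e={c:205+int(np.argmax(np.diff(g[205:226,c]))) for c in list(range(260,267,2))+list(range(288,297,2))}
print("head top edge rows",e)
E
python3 head.py
python3 jog.py '0 0 0 0 0 -.1;0 0 0 0 0 -.1;0 0 0 0 0 0'>/dev/null;python3 st.py;python3 ptr.py
python3 jog.py '0 0 0 0 0 -.1;0 0 0 0 0 -.1;0 0 0 0 0 0'>/dev/null;python3 st.py;python3 ptr.py;python3 head.py
```

```text
head top edge rows {260: 215, 262: 215, 264: 215, 266: 215, 288: 215, 290: 215, 292: 215, 294: 215, 296: 215}
t 30.0 tool rel lock x,y,z mm [  1.    1.2 106.4] F tool [ 0.1 -1.1  1. ] Tq [0.47 0.66 0.  ] rotdev [-0.     0.     0.173] j6 -0.0
65 pointer mean mm [-27.9  40.9] angle 0.972
t 30.3 tool rel lock x,y,z mm [  0.7   1.3 106.4] F tool [ 2.5 -1.2  0.8] Tq [ 0.37  0.9  -0.01] rotdev [-0.     0.001 -0.025] j6 -0.2
65 pointer mean mm [-27.9  40.9] angle 0.972
head top edge rows {260: 215, 262: 215, 264: 215, 266: 215, 288: 215, 290: 215, 292: 215, 294: 215, 296: 215}
```

The second key spins with no torque at all, so it is the truly wide one. Key 1 also went home and did carry the spindle, so by elimination it must be the right one. I'll return key 2 and re-test key 1 carefully centred.

```bash
python3 jog.py '0 0 -.015 0 0 0;0 0 -.025 0 0 0;0 0 -.03 0 0 0;0 0 -.02 0 0 0;0 0 0 0 0 0;0 0 0 0 0 0'>/dev/null;python3 st.py
python3 - <<'E'
from h import *
rows(np.array([.505,.319,.2]),down(2.97))
E
```

```text
t 30.9 tool rel lock x,y,z mm [  2.    1.3 197.1] F tool [ 1.  -0.3  2.5] Tq [ 0.01  0.89 -0.01] rotdev [-0.    -0.003 -0.022] j6 -0.22
14 rows: 0.0075 0.0338 0.0020 -0.0034 0.0437 -0.0076
```

```bash
python3 - <<'E'
from h import *
rows(np.array([.505,.319,.245]),down(2.97))
E
```

```text
14 rows: 0.0064 0.0337 -0.0011 -0.0034 0.0437 -0.0076
```

```bash
python3 jog.py '.0064 .0337 -.0011 -.0034 .0437 -.0076;.0064 .0337 -.0011 -.0034 .0437 -.0076;.0064 .0337 -.0011 -.0034 .0437 -.0076;.0064 .0337 -.0011 -.0034 .0437 -.0076;.0064 .0337 -.0011 -.0034 .0437 -.0076;.0064 .0337 -.0011 -.0034 .0437 -.0076;.0064 .0337 -.0011 -.0034 .0437 -.0076'>/dev/null
python3 jog.py '.0064 .0337 -.0011 -.0034 .0437 -.0076;.0064 .0337 -.0011 -.0034 .0437 -.0076;.0064 .0337 -.0011 -.0034 .0437 -.0076;.0064 .0337 -.0011 -.0034 .0437 -.0076;.0064 .0337 -.0011 -.0034 .0437 -.0076;.0064 .0337 -.0011 -.0034 .0437 -.0076;.0064 .0337 -.0011 -.0034 .0437 -.0076;0 0 0 0 0 0;0 0 0 0 0 0;0 0 0 0 0 0'
python3 - <<'E'
from h import *
rows(np.array([.505,.319,.115]),down(2.97))
E
```

```text
clock: 32.32
eef_pos: [0.503, 0.3187, 0.2409]
tcp_rot: [-0.266, -3.126, 0.003]
ft_force: [-0.0, -0.3, -2.2]
finger_gap: 0.101
gripper_force: 99.1
4 rows: -0.0006 0.0002 0.0315 -0.0006 -0.0011 0.0005
```

```bash
python3 jog.py '-.0015 0 .035 0 0 0;0 0 .035 0 0 0;0 0 .03 0 0 0;0 0 .018 0 0 0;0 0 .008 0 0 0;0 0 0 0 0 0;0 0 0 0 0 0'|head -4
python3 jog.py '0 0 0 0 0 0;0 0 0 0 0 0;0 0 0 0 0 0' .4 |head -2
python3 jog.py '0 0 -.01 0 0 0;0 0 -.025 0 0 0;0 0 -.022 0 0 0;0 0 0 0 0 0;0 .035 0 0 0 0;0 .035 0 0 0 0;0 0 0 0 0 0;0 0 0 0 0 0'
python3 - <<'E'
from h import *
rows(np.array([.5148,.3877,.1135]),down(2.97))
E
```

```text
clock: 32.9
eef_pos: [0.5046, 0.318, 0.1176]
tcp_rot: [-0.266, -3.128, 0.001]
ft_force: [-0.0, -0.0, -1.4]
clock: 33.15
eef_pos: [0.5051, 0.3188, 0.1185]
clock: 33.82
eef_pos: [0.5161, 0.389, 0.1742]
tcp_rot: [-0.261, -3.129, 0.0]
ft_force: [-0.4, -1.3, -0.1]
finger_gap: 0.401
gripper_force: 0.0
2 rows: 0.0005 -0.0007 0.0304 -0.0002 -0.0010 0.0025
```

```bash
python3 jog.py '.001 -.0007 .03 0 0 .005;0 0 .02 0 0 0;0 0 .0105 0 0 0;0 0 0 0 0 0;0 0 0 0 0 0'|head -4
python3 jog.py '0 0 0 0 0 0;0 0 0 0 0 0;0 0 0 0 0 0;0 0 0 0 0 0;0 0 0 0 0 0' 0 110
python3 jog.py '0 0 -.03 0 0 0;0 0 -.035 0 0 0;0 0 -.035 0 0 0;0 0 -.035 0 0 0;0 0 0 0 0 0;0 0 0 0 0 0' |head -3
python3 - <<'E'
from h import *
rows(L+.16*N+.001*LX+.001*LY,RL)
E
```

```text
clock: 34.23
eef_pos: [0.5149, 0.3864, 0.1139]
tcp_rot: [-0.273, -3.127, 0.002]
ft_force: [0.7, 0.7, 0.0]
clock: 34.65
eef_pos: [0.5158, 0.3875, 0.1152]
tcp_rot: [-0.272, -3.129, -0.002]
ft_force: [-0.3, 1.5, 7.4]
finger_gap: 0.094
gripper_force: 108.4
clock: 35.15
eef_pos: [0.5163, 0.3876, 0.251]
tcp_rot: [0.272, 3.129, 0.003]
16 rows: -0.0066 -0.0339 0.0033 0.0026 -0.0381 0.0079
```

```bash
python3 jog.py '-.0066 -.0339 .0033 .0026 -.0381 .0079;-.0066 -.0339 .0033 .0026 -.0381 .0079;-.0066 -.0339 .0033 .0026 -.0381 .0079;-.0066 -.0339 .0033 .0026 -.0381 .0079;-.0066 -.0339 .0033 .0026 -.0381 .0079;-.0066 -.0339 .0033 .0026 -.0381 .0079;-.0066 -.0339 .0033 .0026 -.0381 .0079;-.0066 -.0339 .0033 .0026 -.0381 .0079' >/dev/null
python3 jog.py '-.0066 -.0339 .0033 .0026 -.0381 .0079;-.0066 -.0339 .0033 .0026 -.0381 .0079;-.0066 -.0339 .0033 .0026 -.0381 .0079;-.0066 -.0339 .0033 .0026 -.0381 .0079;-.0066 -.0339 .0033 .0026 -.0381 .0079;-.0066 -.0339 .0033 .0026 -.0381 .0079;-.0066 -.0339 .0033 .0026 -.0381 .0079;-.0066 -.0339 .0033 .0026 -.0381 .0079;0 0 0 0 0 .12;0 0 0 0 0 .12' >/dev/null
python3 jog.py '0 0 0 0 0 .12;0 0 0 0 0 .12;0 0 0 0 0 .12;0 0 0 0 0 .12;0 0 0 0 0 .12;0 0 0 0 0 .13;0 0 0 0 0 0;0 0 0 0 0 0;0 0 0 0 0 0' >/dev/null
python3 st.py;python3 head.py
```

```text
t 37.4 tool rel lock x,y,z mm [ -2.2   0.3 159.6] F tool [ 1.5 -1.6  1.8] Tq [0.74 0.49 0.  ] rotdev [0.004 0.003 0.96 ] j6 0.77
head top edge rows {260: 211, 262: 211, 264: 211, 266: 211, 288: 211, 290: 211, 292: 211, 294: 211, 296: 211}
```

```bash
python3 jog.py '-.0034 .0028 0 -.004 0 .01;0 0 .007 0 0 0;0 0 .006 0 0 0;0 0 0 0 0 0;0 0 0 0 0 0;0 0 0 0 0 0' >/dev/null
python3 st.py;python3 snap.py w10 >/dev/null
python3 - <<'E'
import cv2
for n in("w9","w10"):
    g=cv2.cvtColor(cv2.imread(f"pics/{n}.png"),cv2.COLOR_BGR2GRAY).astype(int)
    print(n,"row205 L",g[205,236:264].tolist(),"R",g[205,292:326].tolist())
    print("row219 L",g[219,250:264].tolist(),"R",g[219,292:306].tolist())
    for c in (280,290): print("col",c,g[164:216,c].tolist())
E
```

```text
t 37.95 tool rel lock x,y,z mm [  2.6  -0.9 146.6] F tool [ 1.6 -1.2  0.8] Tq [ 0.76  0.44 -0.01] rotdev [0.    0.    0.974] j6 0.78
w9 row205 L [98, 88, 84, 82, 87, 107, 138, 156, 162, 162, 160, 161, 163, 162, 153, 130, 116, 128, 136, 136, 137, 137, 132, 128, 124, 122, 121, 121] R [121, 120, 120, 119, 116, 102, 89, 85, 82, 83, 81, 84, 83, 83, 82, 81, 88, 114, 139, 153, 157, 159, 160, 159, 161, 159, 154, 139, 136, 137, 135, 136, 135, 135]
row219 L [92, 82, 73, 79, 91, 103, 125, 149, 157, 159, 160, 160, 159, 158] R [157, 157, 158, 157, 156, 157, 150, 124, 99, 85, 78, 76, 75, 70]
col 280 [156, 155, 155, 155, 154, 145, 129, 125, 127, 139, 158, 167, 166, 168, 164, 161, 159, 158, 148, 125, 97, 87, 85, 84, 86, 83, 85, 84, 84, 83, 84, 85, 83, 85, 87, 102, 117, 120, 122, 120, 123, 122, 125, 123, 122, 124, 124, 120, 121, 119, 123, 129]
col 290 [148, 146, 147, 146, 145, 143, 139, 134, 131, 130, 138, 160, 174, 173, 167, 165, 161, 161, 159, 154, 138, 115, 92, 85, 84, 84, 86, 85, 84, 87, 84, 82, 85, 85, 85, 88, 94, 108, 118, 120, 119, 121, 118, 120, 120, 117, 119, 119, 119, 119, 120, 130]
w10 row
[... 257 characters left out ...]
, 150, 140, 136, 137, 137, 136, 137, 136, 136, 135]
row219 L [75, 74, 74, 74, 79, 95, 110, 132, 147, 157, 157, 156, 157, 157] R [157, 156, 156, 155, 157, 157, 150, 123, 88, 75, 72, 72, 77, 95]
col 280 [154, 155, 152, 146, 132, 127, 129, 141, 159, 170, 170, 167, 164, 163, 160, 157, 147, 125, 98, 88, 84, 83, 85, 83, 81, 84, 86, 83, 85, 84, 83, 84, 82, 94, 111, 119, 121, 123, 123, 121, 122, 123, 121, 122, 121, 119, 120, 128, 142, 146, 121, 86]
col 290 [136, 137, 135, 134, 134, 132, 131, 131, 136, 150, 167, 172, 169, 165, 164, 162, 159, 158, 153, 140, 113, 89, 84, 85, 84, 82, 84, 84, 84, 84, 83, 87, 87, 94, 111, 119, 119, 119, 121, 119, 119, 118, 119, 122, 119, 119, 121, 125, 142, 153, 158, 158]
```

```bash
python3 jog.py '.0008 0 .006 0 0 0;0 0 .006 0 0 0;0 0 .004 0 0 0;0 0 0 0 0 0;0 0 0 0 0 0' >/dev/null;python3 st.py
python3 jog.py '0 0 .003 0 0 0;0 0 .003 0 0 0;0 0 0 0 0 0'>/dev/null;python3 st.py
python3 jog.py '0 0 .0025 0 0 0;0 0 0 0 0 0'>/dev/null;python3 st.py
python3 jog.py '0 0 .0025 0 0 0;0 0 0 0 0 0'>/dev/null;python3 st.py
```

```text
t 38.42 tool rel lock x,y,z mm [  2.1  -0.3 130.5] F tool [ 1.4 -1.1  2. ] Tq [0.68 0.55 0.01] rotdev [0.    0.    0.974] j6 0.79
t 38.67 tool rel lock x,y,z mm [  2.4  -0.4 124.5] F tool [ 0.2 -1.7  1.6] Tq [ 0.71  0.47 -0.04] rotdev [ 0.    -0.     0.974] j6 0.79
t 38.83 tool rel lock x,y,z mm [  2.5  -0.4 122.1] F tool [ 0.7 -1.2  2.3] Tq [ 0.71  0.5  -0.  ] rotdev [ 0.    -0.     0.974] j6 0.79
t 39.0 tool rel lock x,y,z mm [  2.5  -0.4 119.6] F tool [ 1.3 -1.2  1.1] Tq [0.79 0.47 0.04] rotdev [ 0.    -0.001  0.974] j6 0.79
```

Now home, then test a counter-clockwise turn.

```bash
python3 jog.py '0 0 .003 0 0 0;0 0 .003 0 0 0;0 0 .003 0 0 0;0 0 0 0 0 0'>/dev/null;python3 st.py
python3 jog.py '0 0 .0018 0 0 0;0 0 0 0 0 0'>/dev/null;python3 st.py
python3 jog.py '0 .0003 0 0 0 -.1;0 .0003 0 0 0 -.1;0 .0003 0 0 0 -.1;0 .0003 0 0 0 -.1;0 .0003 0 0 0 -.1;0 0 0 0 0 0'>/dev/null;python3 st.py;python3 ptr.py
python3 jog.py '0 .0003 0 0 0 -.1;0 .0003 0 0 0 -.1;0 0 0 0 0 0'>/dev/null;python3 st.py;python3 ptr.py
```

```text
t 39.33 tool rel lock x,y,z mm [  2.4  -0.4 110.4] F tool [ 0.  -0.2  2.5] Tq [ 0.7   0.34 -0.04] rotdev [ 0.    -0.     0.974] j6 0.8
t 39.5 tool rel lock x,y,z mm [  2.4  -0.3 108.8] F tool [ 0.3 -1.   2. ] Tq [ 0.74  0.47 -0.03] rotdev [ 0.    -0.     0.974] j6 0.8
t 40.0 tool rel lock x,y,z mm [  3.5  -0.3 109.1] F tool [-1.8 -5.3  1.3] Tq [1.88 0.32 0.06] rotdev [ 0.003 -0.001  0.47 ] j6 0.3
67 pointer mean mm [-33.5  37.2] angle 0.837
t 40.3 tool rel lock x,y,z mm [  3.7   0.2 109.1] F tool [ 0.7 -6.8  0.7] Tq [1.93 0.64 0.07] rotdev [ 0.003 -0.     0.272] j6 0.1
66 pointer mean mm [-39.7  29.5] angle 0.639
```

The pointer follows key 1 back one-for-one with about 0.37 rad of lag, so key 1 is confirmed as the right key. Now clockwise to the stop, without over-turning.

```bash
python3 jog.py '0 -.0003 0 0 0 .1;0 -.0003 0 0 0 .1;0 -.0003 0 0 0 .1;0 -.0003 0 0 0 .1;0 -.0003 0 0 0 .1;0 -.0003 0 0 0 .1;0 -.0003 0 0 0 .1;0 -.0003 0 0 0 .1;0 0 0 0 0 0'>/dev/null;python3 st.py;python3 ptr.py
python3 jog.py '0 -.0003 0 0 0 .1;0 -.0003 0 0 0 .1;0 -.0001 0 0 0 .05;0 0 0 0 0 0'>/dev/null;python3 st.py;python3 ptr.py
python3 jog.py '0 -.0001 0 0 0 .05;0 0 0 0 0 0'>/dev/null;python3 st.py;python3 ptr.py
```

```text
t 41.1 tool rel lock x,y,z mm [  2.5  -1.2 109.1] F tool [-2.7 -3.7  1.4] Tq [ 1.49 -0.64 -0.06] rotdev [ 1.000e-03 -1.000e-03  1.082e+00] j6 0.9
65 pointer mean mm [-39.9  30.6] angle 0.654
t 41.48 tool rel lock x,y,z mm [  2.   -1.3 109.1] F tool [-4.1 -2.6  1.4] Tq [ 1.21 -1.06 -0.08] rotdev [ 1.000e-03 -1.000e-03  1.324e+00] j6 1.15
65 pointer mean mm [-31.3  38.5] angle 0.889
t 41.7 tool rel lock x,y,z mm [  2.   -1.2 109.1] F tool [-4.8 -2.2  0.9] Tq [ 1.05 -1.22 -0.18] rotdev [ 0.000e+00 -1.000e-03  1.373e+00] j6 1.19
62 pointer mean mm [-29.5  40.4] angle 0.941
```

```bash
python3 jog.py '0 0 0 0 0 .04;0 0 0 0 0 0'>/dev/null;python3 st.py;python3 ptr.py
python3 jog.py '0 0 0 0 0 .04;0 0 0 0 0 0;0 0 0 0 0 0'>/dev/null;python3 st.py;python3 ptr.py
```

```text
t 41.92 tool rel lock x,y,z mm [  1.9  -1.2 109.1] F tool [-4.7 -2.6  0.3] Tq [ 1.05 -1.26 -0.14] rotdev [ 0.000e+00 -1.000e-03  1.413e+00] j6 1.23
65 pointer mean mm [-27.9  40.9] angle 0.972
t 42.22 tool rel lock x,y,z mm [  1.9  -1.2 109.1] F tool [-4.6 -2.1  0.6] Tq [ 1.11 -1.34 -0.2 ] rotdev [ 0.000e+00 -1.000e-03  1.451e+00] j6 1.27
65 pointer mean mm [-28.2  41.3] angle 0.972
```

```bash
python3 jog.py '0 0 0 0 0 .04;0 0 .001 0 0 0;0 0 0 0 0 0'>/dev/null;python3 st.py;python3 ptr.py
python3 jog.py '0 0 .001 0 0 0;0 0 0 0 0 0'>/dev/null;python3 st.py
```

```text
t 42.52 tool rel lock x,y,z mm [  2.   -1.2 108.5] F tool [ -4.5  -3.  -11.6] Tq [ 1.42 -1.41 -0.13] rotdev [ 0.    -0.002  1.491] j6 1.31
66 pointer mean mm [-27.9  41.1] angle 0.974
t 42.73 tool rel lock x,y,z mm [  2.1  -1.4 108.3] F tool [ -5.6  -5.5 -36.4] Tq [ 2.23 -1.37 -0.19] rotdev [ 0.    -0.003  1.49 ] j6 1.31
```

Seated under 36 N and at the stop. I'll relieve, release and retreat.

```bash
python3 jog.py '0 0 -.001 0 0 0;0 0 0 0 0 0'>/dev/null;python3 st.py
python3 jog.py '0 0 0 0 0 0;0 0 0 0 0 0;0 0 0 0 0 0;0 0 0 0 0 0' .5 20|tail -3
python3 st.py
python3 jog.py '0 0 -.01 0 0 0;0 0 -.02 0 0 0;0 0 -.03 0 0 0;0 0 -.035 0 0 0;0 0 -.035 0 0 0;0 0 -.03 0 0 0;0 0 0 0 0 0;0 0 0 0 0 0;0 0 0 0 0 0;0 0 0 0 0 0'|tail -4
python3 st.py;python3 ptr.py;python3 snap.py w11 >/dev/null
python3 - <<'E'
from h import *
# handle in the side view: predicted top-end of a key home, vs dark mask
i=optics.camera_info("side");g=cv2.cvtColor(cv2.imread("pics/ptr.png"),cv2.COLOR_BGR2HSV)
for z in(.11,):
  for th in(1.35,1.45):
    ax=-np.cos(th)*LX+np.sin(th)*LY
    print(th,[proj(i,L+.0007*LX+.0014*LY+z*N+k*ax).round(1).tolist() for k in(-.025,0,.025)])
m=((g[:,:,2]<85)&(g[:,:,1]<90)).astype(np.uint8);m[:110]=0;m[220:]=0;m[:,:275]=0;m[:,380:]=0
for v in range(112,180,4):print(v,g[v,310:368:2,2].tolist())
E
```

```text
t 42.9 tool rel lock x,y,z mm [  1.9  -1.2 108.6] F tool [ -5.9  -3.3 -10.7] Tq [ 1.43 -1.33 -0.09] rotdev [ 0.    -0.002  1.49 ] j6 1.31
ft_force: [0.2, 0.0, 0.9]
finger_gap: 0.504
gripper_force: 0.0
t 43.23 tool rel lock x,y,z mm [  2.   -0.5 108.1] F tool [ 0.1  0.7 -0.6] Tq [0.56 0.04 0.01] rotdev [-1.000e-03 -0.000e+00  1.493e+00] j6 1.31
tcp_rot: [2.034, 1.618, 0.458]
ft_force: [-0.2, -0.3, 0.5]
finger_gap: 0.5
gripper_force: 0.0
t 44.07 tool rel lock x,y,z mm [  0.8  -0.7 267.1] F tool [-0.3  0.2 -0.5] Tq [ 0.59  0.07 -0.03] rotdev [1.000e-03 1.000e-03 1.494e+00] j6 1.26
66 pointer mean mm [-27.9  41.1] angle 0.974
1.35 [[343.0, 135.5], [336.2, 140.7], [329.4, 145.9]]
1.45 [[343.6, 136.3], [336.2, 140.7], [328.8, 145.1]]
112 [125, 129, 147, 131, 129, 136, 129, 106, 110, 116, 109, 123, 123, 115, 101, 143, 140, 125, 108, 75, 70, 73, 52, 77, 166, 143, 181, 191, 193]
116 [127, 127, 117, 162, 90, 36, 85, 138, 173, 87, 79, 103, 115, 107, 104, 28, 30, 150, 92, 72, 73, 76, 72, 72, 86, 128, 128, 124, 121]
120 [127, 137, 172, 204, 200, 185, 204, 216, 218, 164, 100, 88, 122, 86, 126, 145
[... 1345 characters left out ...]
1, 110, 110, 91, 125, 102, 147, 153, 77, 132, 141, 141, 139, 160, 202, 200, 106, 71, 72, 72, 68, 91, 127, 127, 127]
164 [141, 138, 156, 120, 124, 124, 140, 145, 149, 124, 84, 127, 139, 141, 143, 145, 143, 138, 160, 205, 200, 104, 76, 76, 73, 74, 122, 126, 127]
168 [138, 174, 184, 172, 104, 134, 137, 135, 143, 139, 143, 142, 144, 138, 141, 138, 144, 141, 146, 154, 199, 194, 105, 73, 73, 75, 96, 126, 128]
172 [176, 183, 174, 127, 140, 142, 138, 143, 138, 142, 141, 138, 141, 144, 141, 143, 142, 142, 144, 148, 151, 191, 189, 116, 76, 75, 77, 105, 125]
176 [170, 168, 141, 143, 143, 143, 141, 139, 140, 141, 146, 141, 141, 143, 144, 144, 141, 142, 151, 155, 186, 198, 196, 195, 150, 71, 75, 76, 127]
```

```bash
python3 - <<'E'
from h import *
import pickle
a=cv2.imread("pics/side0.png").astype(int);b=cv2.imread("pics/ptr.png").astype(int)
d=np.abs(a-b).max(2)>40
for n,(x0,x1,y0,y1) in {"k3 slot":(160,195,290,350),"k2":(196,222,275,330),"k1":(223,260,260,315),"plantB":(205,260,170,225),"tray":(245,340,210,280),"plantA":(370,400,180,230)}.items():print(n,int(d[y0:y1,x0:x1].sum()))
i=pickle.load(open("pics/w11.pkl","rb"));g=cv2.cvtColor(cv2.imread("pics/w11.png"),cv2.COLOR_BGR2GRAY).astype(int)
for th in(1.35,1.43):
    ax=-np.cos(th)*LX+np.sin(th)*LY
    print(th,"pred ends",[proj(i,L+.0007*LX+.0014*LY+.11*N+k*ax,1).round(1).tolist() for k in(-.025,.025)])
u,v=proj(i,L+.11*N+.0007*LX+.0014*LY,1).astype(int)
for q in range(v-35,v+40,6):print(q,g[q,u-16:u+17].tolist())
E
```

```text
k3 slot 484
k2 197
k1 15
plantB 0
tray 0
plantA 599
1.35 pred ends [[281.7, 225.1], [273.4, 169.8]]
1.43 pred ends [[279.4, 225.3], [275.8, 169.6]]
163 [171, 176, 176, 173, 169, 167, 162, 155, 145, 134, 124, 113, 101, 93, 89, 89, 90, 88, 87, 87, 88, 87, 90, 91, 96, 101, 111, 126, 145, 158, 163, 165, 165]
169 [170, 153, 125, 101, 89, 90, 93, 102, 106, 108, 107, 105, 88, 73, 69, 71, 73, 71, 73, 70, 70, 70, 77, 103, 124, 125, 116, 109, 103, 102, 91, 86, 86]
175 [94, 90, 87, 87, 89, 101, 137, 159, 164, 165, 167, 155, 122, 86, 84, 84, 85, 87, 89, 88, 91, 88, 91, 111, 143, 160, 164, 164, 163, 156, 124, 93, 86]
181 [86, 89, 96, 113, 131, 142, 153, 161, 167, 169, 170, 160, 122, 88, 81, 87, 87, 85, 87, 90, 92, 89, 84, 96, 132, 159, 168, 170, 170, 164, 141, 110, 92]
187 [113, 118, 132, 139, 138, 129, 130, 150, 164, 168, 161, 131, 93, 77, 81, 85, 86, 86, 88, 89, 91, 88, 84, 85, 111, 147, 164, 167, 166, 165, 157, 147, 139]
193 [171, 164, 148, 132, 125, 118, 124, 150, 165, 162, 139, 111, 85, 78, 81, 86, 87, 85, 86, 87, 88, 89, 87, 103, 143, 164, 170, 172, 170, 166, 146, 129, 118]
199 [152, 165, 1
[... 371 characters left out ...]
90, 91, 86, 82, 81, 85, 87, 85, 86, 89, 87, 85, 88]
217 [141, 142, 143, 141, 140, 137, 126, 113, 108, 99, 88, 85, 85, 78, 74, 82, 84, 84, 86, 89, 88, 88, 86, 84, 96, 116, 131, 138, 139, 140, 142, 143, 142]
223 [143, 145, 143, 142, 140, 139, 139, 134, 114, 93, 87, 86, 85, 75, 76, 82, 87, 84, 86, 86, 88, 91, 86, 89, 107, 129, 139, 140, 142, 139, 139, 139, 140]
229 [220, 220, 222, 220, 220, 219, 219, 213, 192, 161, 141, 138, 135, 139, 137, 137, 137, 139, 146, 177, 204, 216, 218, 219, 220, 220, 220, 221, 220, 220, 218, 220, 218]
235 [160, 164, 164, 166, 171, 176, 175, 162, 142, 128, 128, 129, 131, 129, 131, 132, 133, 143, 167, 197, 211, 212, 213, 214, 217, 218, 219, 219, 219, 220, 220, 220, 220]
```

```bash
python3 - <<'E'
from h import *
a=cv2.imread("pics/scene0.png").astype(int);b=optics.snapshot("scene")[:,:,::-1].astype(int)
d=np.abs(a-b).max(2)>40
for n,(x0,x1,y0,y1) in {"plantA":(158,202,142,190),"plantB":(238,290,282,332),"tray":(230,302,192,272),"stand":(345,448,205,268)}.items():print(n,int(d[y0:y1,x0:x1].sum()))
g=cv2.cvtColor(b.astype(np.uint8),cv2.COLOR_BGR2HSV);m=lambda im:cv2.moments(((lambda h:((h[:,:,0]>35)&(h[:,:,0]<85)&(h[:,:,1]>90)).astype(np.uint8))(cv2.cvtColor(im.astype(np.uint8),cv2.COLOR_BGR2HSV)))[140:192,155:205],True)
for im in(a,b):
    q=m(im);print(q["m00"],q["m10"]/max(q["m00"],1),q["m01"]/max(q["m00"],1))
E
```

```text
plantA 96
plantB 0
tray 0
stand 680
596.0 21.874161073825505 20.261744966442954
602.0 22.069767441860463 20.083056478405314
```

```bash
python3 -c "
from rig import r, optics, read_state, hand_in
print(hand_in())"
```

```text
the job is handed in; nothing more can be done
None
```

Job handed in at about 44 s: the key from the stand's far well turned the lock clockwise to its stop and is left pushed home, the wide key is back in the stand, the third key was never tried, and the succulents did not move; on my first try I turned the right key past the stop, misjudged it as the wide one and put it back, then re-tested it and relocked with it.

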